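# Seat a plug in the sprung test ring and hold it down

### The arm

A 6-joint arm with a two-finger parallel gripper is mounted at the origin on the work surface. World frame = base frame: x ahead of the robot, y to its left, z up, the work surface at z = 0. Lengths are in m, angles in rad, forces in N, time in s.
With the tool pointing down it reaches from about 0.325 to 0.9 m from the base axis. Payload 6.1 kg.
Tool frame: the origin (TCP) lies at the very end of the fingers, on their centre line; the grasp point (between the pads) lies 19 mm behind it; z points along the fingers, y is the direction in which the jaws open and shut (so a half turn about z gives the same grasp; the last joint's range is limited). The gripper opens to 85 mm and grips with 20 to 120 N. Pads are 22 mm wide; open, the fingers measure 114 mm over their backs; the gripper's body (76 mm by 85 mm) begins 54 mm behind the grasp point. The pads swing forward as they close: fully open they stand 13 mm farther back than shut.
Start: joints at [1.067, 0.22, 1.526, -0, 1.395, -0.126], TCP at [0.231, 0.581, 0.231] pointing down, gripper open.
Joint ranges: [-2.98, 2.98], [-0.91, 2.08], [0.09, 2.57], [-1.24, 4.39], [0.2, 2.65], [-2.68, 2.68]. Speed limits (rad/s): [2.57, 2.57, 3.01, 3.14, 3.14, 3.14].

### API

Orientations are given as a rotation vector (axis times angle).
In Python, from rig import read_state, grab_frame, get_calibration, close_job, search_frame gives the robot as it stands. The module is installed in compiled form; this text tells all that it offers.
- The arm moves only by the tool play_rows, never from a script. Its argument "steps" is one flat list of numbers, 5 for each row, row after row: the shift along the tool's x, y, z scaled (see below), then the turn about the tool's z scaled (see below), then the closure, from 0 (fully open) to 1 (shut). A call has 1 to 5 rows; each row shifts and turns the pose as measured when the row begins, along the tool's axes as they then stand; what a row does not reach is not made up. The controller multiplies each number of a shift by 0.02 m and each number of a turn by 120 degrees. A row lasts 1/12 s, in which the tool goes at most 41.7 mm and 7.16 degrees, less where a joint would pass 70% of its speed; a pose out of reach is approached as far as the arm can. A call with a number of a shift or a turn outside -1 to 1 is refused whole. A call with a gripper value outside its range is refused whole. The fingers move at their own pace and stop on an object; "newtons" is the grip in N (left out, the last holds). Time passes only in rows, so rows that do not move let the fingers close. It gives the time, the measured TCP pose, the force and the opening at its end, in the units of the state.
- read_state(): the state, without advancing time (a new reading comes with each control period).
- grab_frame(name): name is "scene" or "top" or "wrist"; returns the picture (400x640x3 uint8, blue, green, red); there is no depth.
- get_calibration(name): a dict with "vertical_fov" (degrees; the focal length in pixels is half the picture's height over the tangent of half this angle, whatever the lens; pixels are square), "cx", "cy" (the principal point, pixels), "pose" (4x4, takes a point from camera to world coordinates). Camera axes: x right, y up, looking along -z (the intrinsics and any distortion apply to the point x, -y, -z); pixel columns grow to the right and rows downward; lengths in m; the calibration is good to about 2 mm. A picture is of the moment at which its call begins: read the wrist's pose just before it. get_calibration takes no time and is no camera call; for the wrist camera it gives the pose at the moment of the call.
- close_job(): hands the job in, once; it reports no verdict.
Trained networks look in the newest picture that a camera, given by its name, has taken for a name from the list of things; names that differ only in an ending like _2 or _b are one class to them, and where a whole thing is asked for, a point or a joint stands for the part that bears it (a point fixed in the world has none). Each returns a list of dicts, best first, with "p" (0 to 1); they miss things now and then, are a little off and sometimes report something else, mostly with a low value. They report only what shows in the picture. A call takes as long as a camera call.
- search_frame(camera, target): "position" ([column, row] in pixels, amid what is visible of it).
The state is a dict: "time": time; "q": joint angles; "qd": joint speeds; "joint_efforts": joint torques, N m; "tcp_pos": TCP position; "ee_rot": TCP orientation; "wrist_force": force on the tool from outside, world axes, zero at the start; "ft_torque": the same for the moment, N m; "width": finger opening in m.
Only numpy, scipy, OpenCV 4.12 (cv2) and the standard library are available. Lean on these libraries where they do the work, as an engineer would, in place of code of your own. Each camera call takes 0.05 s, during which the arm holds its last target.

### The job

Lift the red cover off the sprung ring of the test stand and leave it in the blue tray. Then set the plug with the yellow end nut upright, nose down, into the ring until its flange rests on it, press it steadily, without slamming, right down to near the bottom of the ring's travel, and finish while still holding it pressed down there: do not let go. Leave the other plugs, tools and parts where they are.

Things in the scene. Friction and masses are not known exactly. Their poses are not given: they have to be found in the camera images.
- tester: test stand, fixed to the table, at a varying place and yaw: grey base plate 130 x 120 x 24 mm with a sprung aluminium ring above it. Origin on the table under the ring's axis. On its +x side stands a blue console, 45 mm high, 65 to 125 mm from the axis, 100 mm wide. The plate's top is 24 mm above the table, open below the ring, so the nose of a plug hangs free in it even when pressed down.
- ring_seat (a point): centre of the top face of the sprung ring; 75 mm above the table when the ring is up, sinking with it. Ring: outside dia 72, bore dia 43 mm, 20 mm tall, two ears on its sides out to 55 mm from the axis. The axis is vertical.
- ring (a joint): how far the ring is pressed down, m: 0 = fully up, 0.016 = at its bottom stop. The spring pushes up with about 4.5 N at 0, 11 N at 0.011 and 14 N at 0.016, and the ring springs back up when let go; the weight of a plug or of the cover does not move it.
- cover: red plastic cover, 54 mm tall, about 0.07 kg, sitting loose in the ring at the start. Origin: centre of its underside, z up. Foot dia 38, 0 to 12 mm up (inside the ring); disc dia 64, 12 to 18 mm up (rests on the ring's top); round knob dia 23, 18 to 54 mm up, to lift it by. It lifts straight up.
- tray: blue open plastic tray, fixed, 160 x 160 mm, 25 mm tall, walls and floor 4 mm thick. Origin: centre of its underside on the table. Varying place and yaw; empty at the start; the tray and the test stand may swap sides.
- plug: black or grey round cable-less plug, standing upright on its nose, 90 mm tall. Origin: centre of its underside (the nose end), z up along its axis. From below: nose dia 38, 0 to 26 mm up (tapering to dia 30 over the lowest 6 mm); round flange dia 60, 26 to 32 mm up; grip barrel dia 33, 32 to 75 mm up; end nut dia 28, 75 to 90 mm up, told apart by its colour: yellow. The plug to be tested, about 0.15 kg (0.1 to 0.2).
- plug_flange (a point): on the yellow plug's axis at the underside of its flange, 26 mm above its origin; meets ring_seat when the plug is seated.
- plug_green: black or grey round cable-less plug, standing upright on its nose, 90 mm tall. Origin: centre of its underside (the nose end), z up along its axis. From below: nose dia 38, 0 to 26 mm up (tapering to dia 30 over the lowest 6 mm); round flange dia 60, 26 to 32 mm up; grip barrel dia 33, 32 to 75 mm up; end nut dia 28, 75 to 90 mm up, told apart by its colour: green. A bystander; the three plugs may swap places.
- plug_white: black or grey round cable-less plug, standing upright on its nose, 90 mm tall. Origin: centre of its underside (the nose end), z up along its axis. From below: nose dia 38, 0 to 26 mm up (tapering to dia 30 over the lowest 6 mm); round flange dia 60, 26 to 32 mm up; grip barrel dia 33, 32 to 75 mm up; end nut dia 28, 75 to 90 mm up, told apart by its colour: white. A bystander.
- driver: electric screwdriver lying on the table, about 220 mm long, 42 mm high, black and grey; bystander. Origin under its middle.
- screwdriver: hand screwdriver with blue handle, lying, 200 mm long, 26 mm high; bystander. Origin at its underside near its middle.
- snips: small scissors with red handles, lying, 165 mm long, 10 mm high; bystander. Origin near the pivot.
- nut: black ring nut lying flat, dia 44 mm, 14 mm high; bystander. Origin: centre of its underside.
- insert: grey round contact insert with brass pins, dia 36 mm, 22 mm high; bystander. Origin: centre of its underside.

How it is judged:
By the outcome, as a careful person would: the job done as asked, in the order asked, and still so for the second after the job is handed in, while the arm keeps its last pose, push and grip.
It also fails if it takes over 64 s, if anything falls off the work surface, if the arm or the gripper's body presses on something with over 40 N, if the wrist force passes 120 N, or if a joint passes its speed limit or range.

## Working session

There is one attempt and no reset: what is moved stays moved. The work goes in short steps, Python scripts to look and compute and a tool call to move; the robot and the scene stay as the last step left them, time stands still between calls to the robot, and variables do not carry over. Pictures are saved under pics/ and viewed, and the job is handed in when it is done.

Besides the shell and the picture viewer there is one more tool, called after "Emit:" by a JSON object that holds its "op" and its "data". play_rows: Moves the arm, as the interface text tells. Shifts and turns lie within -1 to 1; 1 stands for 0.02 m of shift or 120 degrees of turn. Its arguments: {"type":"object","properties":{"steps":{"type":"array"},"newtons":{"type":"number"}},"required":["steps"]}

```bash
ls; mkdir -p pics
python3 - <<'E'
from rig import *
import cv2
s=read_state();print(s)
for n in ("scene","top","wrist"):
    cv2.imwrite(f"pics/{n}0.png",grab_frame(n)); c=get_calibration(n); print(n,c)
for n in ("top",):
    for t in ("cover","tester","ring_seat","tray","plug","plug_green","plug_white"):
        print(n,t,[(d["p"],d["position"]) for d in search_frame(n,t)][:3])
E
```

```text
pics
{'time': 0.0, 'q': array([ 1.06690117e+00,  2.21265231e-01,  1.52758510e+00, -2.62241666e-07,
        1.39467754e+00, -1.26084956e-01]), 'qd': array([ 0.00092495, -0.00019564, -0.00251849,  0.00056885,  0.00277962,
       -0.00101392]), 'joint_efforts': array([-2.29751742e-03, -4.96897674e+01, -3.89398205e+01, -3.77163678e-04,
        1.11148847e-02,  1.59312401e-05]), 'tcp_pos': array([0.23026257, 0.58040484, 0.23018877]), 'ee_rot': array([-5.89826677e-01, -3.08511514e+00,  2.88983903e-03]), 'wrist_force': array([-0.38418421, -0.59005275, -1.11774488]), 'ft_torque': array([ 0.04175024,  0.02227448, -0.04140276]), 'width': 0.08545668072419613}
scene {'vertical_fov': 49.49347004828418, 'cx': 308.49191835167, 'cy': 194.28926849763548, 'pose': array([[ 0.51276663, -0.61154427,  0.60256451,  1.14695217],
       [ 0.85835581,  0.3792369 , -0.34554982, -0.37781784],
       [-0.01719569,  0.69440116,  0.71938261,  0.80755873],
       [ 0.        ,  0.        ,  0.        ,  1.        ]])}
top {'vertical_fov': 48.31653527150158, 'cx': 319.5281939659493, 'cy': 199.8456159366848, 'pose': 
[... 175 characters left out ...]
94889],
       [ 0.        ,  0.        ,  0.        ,  1.        ]])}
wrist {'vertical_fov': 68.52744804359557, 'cx': 311.6205645519764, 'cy': 196.76327502618585, 'pose': array([[ 0.36864979, -0.88056645, -0.29782556,  0.15273339],
       [ 0.9295655 ,  0.34842084,  0.1204612 ,  0.61114232],
       [-0.00230546, -0.32125636,  0.94698946,  0.37217615],
       [ 0.        ,  0.        ,  0.        ,  1.        ]])}
top cover [(0.6, [194.3, 189.8])]
top tester [(0.87, [206.6, 176.8])]
top ring_seat [(0.57, [205.8, 194.1]), (0.26, [269.3, 118.9])]
top tray [(0.57, [310.0, 194.8])]
top plug []
top plug_green [(0.64, [400.1, 183.8]), (0.43, [311.1, 196.6])]
top plug_white [(0.61, [458.4, 213.4])]
```

View pics/top0.png

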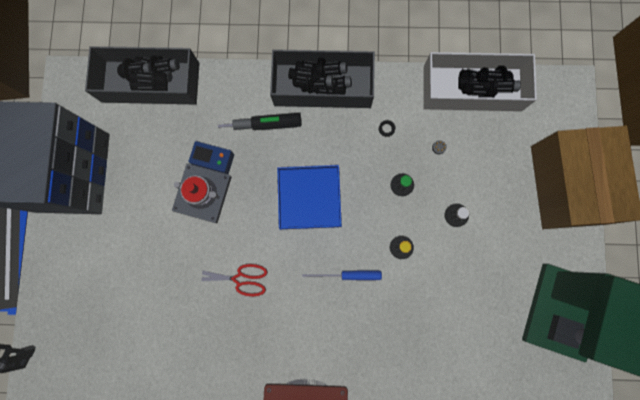

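View pics/scene0.png

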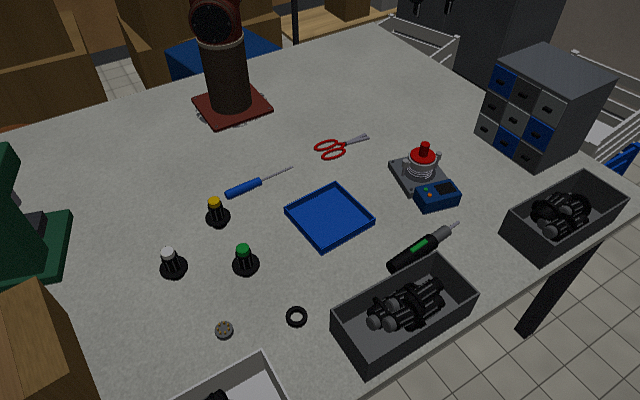

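View pics/wrist0.png

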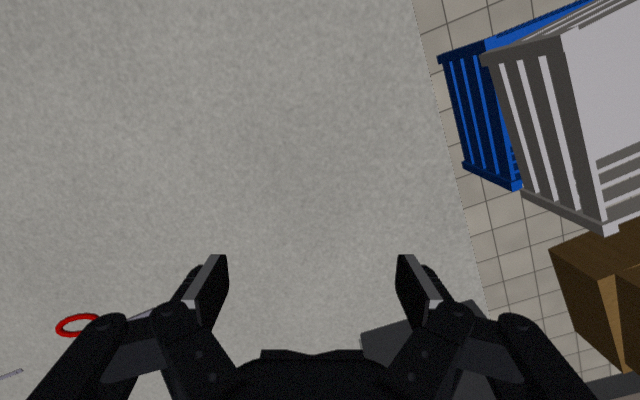

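```bash
cat > h.py <<'E'
import numpy as np, cv2
from rig import *
from scipy.spatial.transform import Rotation as R
def f(c): return 200/np.tan(np.radians(c["vertical_fov"]/2))
def ray(c,p):
    d=np.array([(p[0]-c["cx"])/f(c),-(p[1]-c["cy"])/f(c),-1.]); T=c["pose"]
    return T[:3,3],T[:3,:3]@d
def at(c,p,z):
    o,d=ray(c,p); return o+d*(z-o[2])/d[2]
def proj(c,X):
    T=c["pose"]; q=T[:3,:3].T@(np.asarray(X,float)-T[:3,3]); return np.array([c["cx"]+f(c)*q[0]/-q[2],c["cy"]-f(c)*q[1]/-q[2]])
def tri(l):
    A=0;b=0
    for c,p in l:
        o,d=ray(c,p); d=d/np.linalg.norm(d); M=np.eye(3)-np.outer(d,d); A=A+M;b=b+M@o
    X=np.linalg.solve(A,b); return X,[proj(c,X)-p for c,p in l]
def blob(img,hlo,hhi,smin=110,vmin=60,box=None,minarea=8):
    h=cv2.cvtColor(img,cv2.COLOR_BGR2HSV)
    m=(((h[...,0]>=hlo)&(h[...,0]<=hhi)) if hlo<hhi else ((h[...,0]>=hlo)|(h[...,0]<=hhi)))&(h[...,1]>smin)&(h[...,2]>vmin)
    if box is not None:
        k=np.zeros_like(m); k[box[1]:box[3],box[0]:box[2]]=1; m=m&k
    n,l,s,ce=cv2.connectedComponentsWithStats(m.astype(np.uint8))
    o=[(s[i,4],ce[i],s[i,:4]) for i in range(1,n) if s[i,4]>=minarea]
    return sorted(o,key=lambda a:-a[0])
E
python3 - <<'E'
from h import *
ct,cs=get_calibration("top"),get_calibration("scene")
it,is_=cv2.imread("pics/top0.png"),cv2.imread("pics/scene0.png")
print("base",proj(ct,[0,0,0]),proj(cs,[0,0,0]),"tcp",proj(ct,[.23,.58,.23]))
for nm,lo,hi in (("yel",20,35),("blue",100,130),("red",172,8)):
    for n,c,i in (("top",ct,it),("scene",cs,is_)):
        for a,ce,bb in blob(i,lo,hi)[:4]: print(nm,n,a,ce.round(1),bb)
a=cv2.resize(it[100:310,150:490],None,fx=2.3,fy=2.3,interpolation=cv2.INTER_CUBIC);cv2.imwrite("pics/topz.png",a)
a=cv2.resize(is_[120:300,130:480],None,fx=2.2,fy=2.2,interpolation=cv2.INTER_CUBIC);cv2.imwrite("pics/scz.png",a)
E
```

```text
base [304.35254176 429.02929516] [231.17589627 106.45698102] tcp [ 16.66042347 340.63991632]
yel top 126 [404.9 246.4] [399 241  13  12]
yel scene 109 [213.6 201.3] [208 196  12  12]
blue top 3838 [308.7 196.8] [277 165  65  64]
blue top 558 [211.8 157.6] [189 142  42  30]
blue top 349 [361.2 275. ] [342 271  40   9]
blue top 316 [ 21.4 235.9] [ 18 210   9  68]
blue scene 2926 [328.4 215.9] [284 181  92  69]
blue scene 716 [187.3  55. ] [164  39  39  35]
blue scene 595 [256.6  44.4] [242  27  40  32]
blue scene 449 [435.3 191.6] [415 179  47  25]
red top 1066 [304.  392.7] [264 385  83  15]
red top 493 [193.6 189. ] [181 177  26  25]
red top 386 [249.1 279.6] [231 264  36  32]
red scene 1128 [231.1 109.7] [192  84  81  46]
red scene 273 [330.5 148.4] [314 139  32  21]
red scene 254 [422.3 155.9] [410 147  26  17]
red scene 45 [425.  143.6] [421 141   9   6]
```

View pics/topz.png

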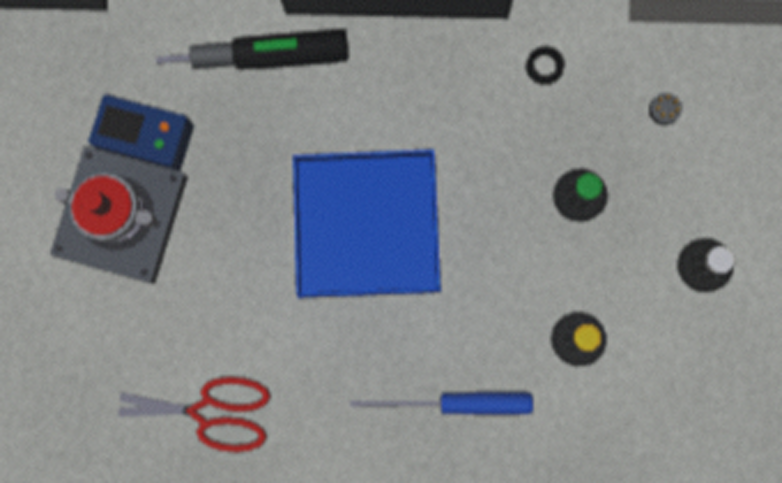

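View pics/scz.png

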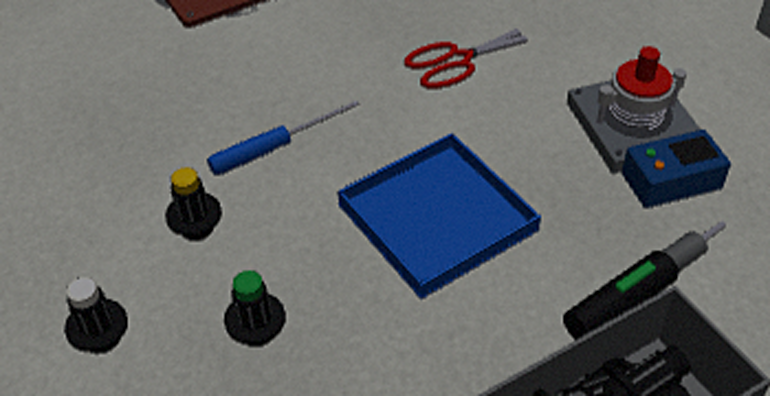

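Run:
```python
from h import *
ct,cs=get_calibration("top"),get_calibration("scene")
print("disc top",at(ct,(193.6,189),.081),"sc",at(cs,(422.3,156.5),.081))
print("knob top scene",at(cs,(425,143.3),.117))
print("yel top",at(ct,(405.2,246.2),.089),"scene",at(cs,(213.7,199.5),.089), tri([(ct,(405.2,246.2)),(cs,(213.7,199.5))]))
print("green, white top", at(ct,(406,181),.09),at(ct,(463,213),.09))
print("tray",at(ct,(308.7,196.8),.012),at(cs,(328.4,215.9),.012))
z=2.3
for n,p,h in [("ctop",(105,95),.045),("cright",(193,120),.045)]: print(n,at(ct,(150+p[0]/z,100+p[1]/z),h))
for p in [(87,147),(187,175),(155,282),(52,253)]: print("plate",at(ct,(150+p[0]/z,100+p[1]/z),.024))
for p in [(293,155),(433,150),(440,291),(299,297)]: print("tray",at(ct,(150+p[0]/z,100+p[1]/z),.025))
```

```text
disc top [0.57322562 0.28601843 0.081     ] sc [0.57600187 0.28336138 0.081     ]
knob top scene [0.56996781 0.28930516 0.117     ]
yel top [ 0.44763609 -0.22909938  0.089     ] scene [ 0.44499134 -0.22548965  0.089     ] (array([ 0.44791865, -0.22733829,  0.09260269]), [array([-0.48983038, -0.19043594]), array([-0.54430319,  0.02175784])])
green, white top [ 0.60412887 -0.23050927  0.09      ] [ 0.53006032 -0.36583655  0.09      ]
tray [0.5708628  0.00676764 0.012     ] [0.56871693 0.00801491 0.012     ]
ctop [0.70281449 0.30022614 0.045     ]
cright [0.6765174  0.19998777 0.045     ]
plate [0.64758748 0.32333142 0.024     ]
plate [0.61818455 0.20804703 0.024     ]
plate [0.49682937 0.23703761 0.024     ]
plate [0.52616595 0.35436308 0.024     ]
tray [0.64371884 0.08948807 0.025     ]
tray [ 0.65317333 -0.06754886  0.025     ]
tray [ 0.49514635 -0.07878963  0.025     ]
tray [0.484403   0.07633204 0.025     ]
```

```bash
cat >> h.py <<'E'
def yaw():
    M=R.from_rotvec(read_state()["ee_rot"]).as_matrix(); return np.degrees(np.arctan2(M[1,0],M[0,0])),M
def plan(x,y,z,psi,step=0.9,g=0):
    s=read_state(); a,M=yaw(); P=s["tcp_pos"].copy(); X=np.array([x,y,z]); rows=[]
    print("t",round(s["time"],2),"tcp",P.round(4),"yaw",a.round(2),"tilt",np.degrees(np.arccos(-M[2,2])).round(2),"w",s["width"].round(4),"F",s["wrist_force"].round(1))
    for k in range(40):
        d=X-P; t=(a-psi+180)%360-180
        if np.linalg.norm(d)<5e-4 and abs(t)<.3: break
        Mk=R.from_euler('z',a-yaw()[0],degrees=True).as_matrix()@M
        l=Mk.T@d/.02; m=np.abs(l).max(); l=l/m*min(m,step) if m>0 else l
        l=l.round(2); tt=np.clip(t,-7,7)/120; tt=round(tt,3)
        P=P+Mk@l*.02; a-=tt*120; rows.append([*l.tolist(),tt,g])
    for i in range(0,len(rows),5): print([v for r in rows[i:i+5] for v in r])
E
python3 - <<'E'
from h import *
plan(.573,.285,.2,76,.9)
E
```

```text
Traceback (most recent call last):
  File "h.py", line 29, in plan
    print("t",round(s["time"],2),"tcp",P.round(4),"yaw",a.round(2),"tilt",np.degrees(np.arccos(-M[2,2])).round(2),"w",s["width"].round(4),"F",s["wrist_force"].round(1))
                                                                                                                      ^^^^^^^^^^^^^^^^
AttributeError: 'float' object has no attribute 'round'
```

```bash
sed -i 's/s\["width"\].round(4)/round(s["width"],4)/' h.py
python3 - <<'E'
from h import *
plan(.573,.285,.2,76,.9)
E
```

```text
t 0.5 tcp [0.2305 0.5809 0.2312] yaw 158.35 tilt 0.01 w 0.0861 F [-0.1 -0.2  0. ]
[-0.9, -0.31, 0.07, np.float64(0.058), 0, -0.9, -0.19, 0.06, np.float64(0.058), 0, -0.9, -0.08, 0.06, np.float64(0.058), 0, -0.9, 0.03, 0.06, np.float64(0.058), 0, -0.9, 0.14, 0.06, np.float64(0.058), 0]
[-0.9, 0.25, 0.06, np.float64(0.058), 0, -0.9, 0.37, 0.07, np.float64(0.058), 0, -0.9, 0.51, 0.07, np.float64(0.058), 0, -0.9, 0.67, 0.08, np.float64(0.058), 0, -0.9, 0.85, 0.09, np.float64(0.058), 0]
[-0.75, 0.9, 0.08, np.float64(0.058), 0, -0.58, 0.9, 0.07, np.float64(0.048), 0, -0.46, 0.9, 0.07, np.float64(0.0), 0, -0.46, 0.9, 0.07, np.float64(0.0), 0, -0.46, 0.9, 0.07, np.float64(0.0), 0]
[-0.45, 0.9, 0.07, np.float64(0.0), 0, -0.46, 0.9, 0.07, np.float64(0.0), 0, -0.45, 0.9, 0.07, np.float64(0.0), 0, -0.46, 0.9, 0.07, np.float64(0.0), 0, -0.45, 0.9, 0.07, np.float64(0.0), 0]
[-0.46, 0.9, 0.07, np.float64(0.0), 0, -0.45, 0.9, 0.07, np.float64(0.0), 0, -0.19, 0.37, 0.03, np.float64(0.0), 0]
```

Emit:
{"op": "play_rows", "data": {"steps": [-0.4,-0.9,0,0.058,0,-0.5,-0.9,0,0.058,0,-0.6,-0.8,0,0.058,0,-0.7,-0.75,0,0.058,0,-0.8,-0.65,0,0.058,0], "newtons": 60}}

```text
time: 0.92
tcp_pos: [0.2317, 0.4789, 0.2304]
ee_rot: [-1.506, -2.756, -0.002]
wrist_force: [0.4, 0.2, 0.7]
width: 0.0855
```

```bash
sed -i 's/tt=round(tt,3)/tt=float(round(tt,3))/' h.py
python3 - <<'E'
from h import *
plan(.573,.285,.2,76,.95)
E
```

```text
t 0.92 tcp [0.2317 0.4789 0.2304] yaw 122.69 tilt 0.08 w 0.0855 F [0.4 0.2 0.7]
[-0.95, 0.5, 0.08, 0.058, 0, -0.95, 0.66, 0.09, 0.058, 0, -0.95, 0.84, 0.1, 0.058, 0, -0.84, 0.95, 0.1, 0.058, 0, -0.65, 0.95, 0.09, 0.058, 0]
[-0.49, 0.95, 0.08, 0.058, 0, -0.36, 0.95, 0.08, 0.041, 0, -0.27, 0.95, 0.08, 0.0, 0, -0.27, 0.95, 0.08, 0.0, 0, -0.26, 0.95, 0.08, 0.0, 0]
[-0.27, 0.95, 0.08, 0.0, 0, -0.26, 0.95, 0.08, 0.0, 0, -0.27, 0.95, 0.07, 0.0, 0, -0.26, 0.95, 0.08, 0.0, 0, -0.27, 0.95, 0.07, 0.0, 0]
[-0.26, 0.95, 0.08, 0.0, 0, -0.27, 0.95, 0.07, 0.0, 0, -0.26, 0.95, 0.08, 0.0, 0, -0.21, 0.75, 0.06, 0.0, 0]
```

Emit:
{"op": "play_rows", "data": {"steps": [-0.95,0.5,0.1,0.058,0,-0.95,0.65,0.1,0.058,0,-0.95,0.85,0.1,0.058,0,-0.85,0.95,0.1,0.058,0,-0.65,0.95,0.1,0.058,0]}}

```text
time: 1.33
tcp_pos: [0.3337, 0.4159, 0.2219]
ee_rot: [-2.28, -2.159, -0.005]
wrist_force: [0.6, 0.1, -0.3]
width: 0.0852
```

Emit:
{"op": "play_rows", "data": {"steps": [-0.5,0.95,0.1,0.058,0,-0.35,0.95,0.1,0.04,0,-0.25,0.95,0.1,0,0,-0.25,0.95,0.1,0,0,-0.25,0.95,0.1,0,0]}}

```text
time: 1.75
tcp_pos: [0.4256, 0.3612, 0.2125]
ee_rot: [-2.505, -1.892, -0.009]
wrist_force: [0.3, 1.4, 0.5]
width: 0.0853
```

Emit:
{"op": "play_rows", "data": {"steps": [-0.25,0.95,0.05,0,0,-0.25,0.95,0.05,0,0,-0.25,0.95,0.05,0,0,-0.25,0.95,0.05,0,0,-0.25,0.95,0.05,0,0]}}

```text
time: 2.17
tcp_pos: [0.5144, 0.308, 0.2076]
ee_rot: [-2.505, -1.892, -0.01]
wrist_force: [-0.6, 0.7, -0.8]
width: 0.0854
```

Run:
```python
from h import *
plan(.573,.285,.2,76,.95)
```

```text
t 2.17 tcp [0.5144 0.308  0.2076] yaw 74.1 tilt 0.4 w 0.0854 F [-0.6  0.7 -0.8]
[-0.09, 0.95, 0.12, -0.016, 0, -0.13, 0.95, 0.12, 0.0, 0, -0.12, 0.95, 0.11, 0.0, 0, -0.04, 0.27, 0.03, 0.0, 0]
```

Emit:
{"op": "play_rows", "data": {"steps": [-0.1,0.95,0.1,0,0,-0.1,0.95,0.1,0,0,-0.1,0.95,0.1,0,0,0,0.3,0,0,0,0,0,0,0,0]}}

```text
time: 2.58
tcp_pos: [0.5791, 0.2808, 0.2014]
ee_rot: [-2.51, -1.887, -0.012]
wrist_force: [0.2, -0.1, 0.9]
width: 0.0855
```

Run:
```python
from h import *
c=get_calibration("wrist"); i=grab_frame("wrist"); cv2.imwrite("pics/w1.png",i)
plan(.573,.285,.2,76,.95)
for a in blob(i,172,8)[:3]: print(a)
print("axis guess",proj(c,(.573,.285,.117)))
t=grab_frame("top");cv2.imwrite("pics/t1.png",t)
```

```text
t 2.63 tcp [0.5785 0.281  0.2013] yaw 73.89 tilt 0.41 w 0.0855 F [ 0.3 -0.1 -0.4]
[0.12, -0.32, 0.07, -0.018, 0]
(np.int32(3446), array([301.75885084, 185.92919327]), array([268, 154,  68,  65], dtype=int32))
(np.int32(795), array([ 18.12075472, 386.74716981]), array([  0, 373,  42,  27], dtype=int32))
(np.int32(409), array([163.3398533 , 290.26650367]), array([150, 276,  32,  34], dtype=int32))
axis guess [303.49302448 201.06507261]
```

View pics/w1.png

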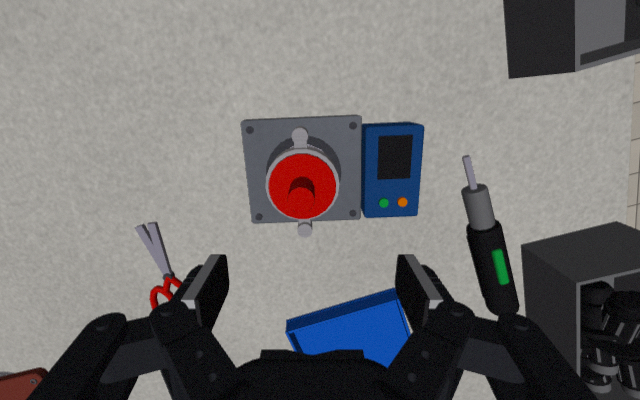

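Run:
```python
from h import *
c=get_calibration("wrist"); i=cv2.imread("pics/w1.png"); ct=get_calibration("top")
h=cv2.cvtColor(i,cv2.COLOR_BGR2HSV)
print("cam",c["pose"][:3,3],"tcp px",proj(c,read_state()["tcp_pos"]))
print("disc",at(c,(301.8,186),.081), "knob",at(c,(302,199),.117))
cv2.imwrite("pics/w1z.png",cv2.resize(i[110:240,235:435],None,fx=4,fy=4,interpolation=cv2.INTER_CUBIC))
for p in ((243,122),(361,116),(361,219),(249,224)): print(at(c,p,.024))
```

```text
cam [0.59950861 0.36024191 0.34363991] tcp px [312.74228363 256.08007313]
disc [0.56991273 0.28853283 0.081     ] knob [0.5709585  0.28773376 0.117     ]
[0.52396731 0.35772553 0.024     ]
[0.64528745 0.32916779 0.024     ]
[0.61888071 0.21485243 0.024     ]
[0.48999562 0.24540452 0.024     ]
```

View pics/w1z.png

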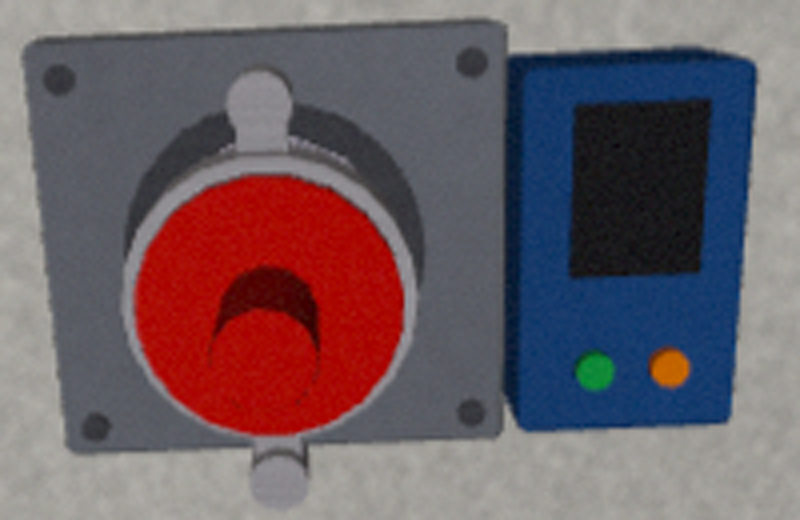

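Run:
```python
from h import *
plan(.571,.2875,.088,74,.9)
```

```text
t 2.68 tcp [0.5778 0.2815 0.2014] yaw 73.93 tilt 0.41 w 0.0853 F [0.5 0.7 0.9]
[0.03, -0.07, 0.9, -0.001, 0, 0.02, -0.07, 0.9, 0.0, 0, 0.03, -0.07, 0.9, 0.0, 0, 0.02, -0.07, 0.9, 0.0, 0, 0.03, -0.06, 0.9, 0.0, 0]
[0.02, -0.07, 0.9, 0.0, 0, 0.01, -0.02, 0.27, 0.0, 0]
```

Emit:
{"op": "play_rows", "data": {"steps": [0.05,-0.1,0.8,0,0,0.05,-0.1,0.8,0,0,0.05,-0.1,0.8,0,0,0.05,-0.1,0.8,0,0,0,0,0,0,0]}}

```text
time: 3.1
tcp_pos: [0.5675, 0.2924, 0.1387]
ee_rot: [-2.504, -1.893, -0.017]
wrist_force: [0.1, -0.4, -1.1]
width: 0.0854
```

Run:
```python
from h import *
plan(.571,.2875,.088,74,.9)
cv2.imwrite("pics/w2.png",grab_frame("wrist"))
```

```text
t 3.1 tcp [0.5675 0.2924 0.1387] yaw 74.19 tilt 0.64 w 0.0854 F [ 0.1 -0.4 -1.1]
[-0.08, 0.08, 0.9, 0.002, 0, -0.07, 0.08, 0.9, -0.0, 0, -0.06, 0.06, 0.74, -0.0, 0]
```

View pics/w2.png

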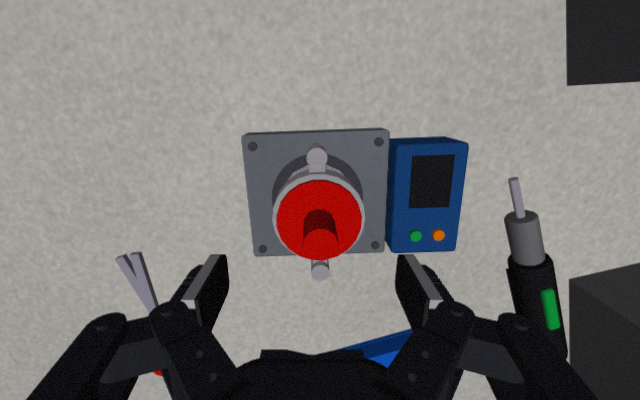

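Emit:
{"op": "play_rows", "data": {"steps": [-0.1,0.1,0.8,0,0,-0.05,0.05,0.8,0,0,-0.05,0.05,0.6,0,0,0,0,0.3,0,0,0,0,0,0,0]}}

```text
time: 3.57
tcp_pos: [0.5731, 0.2918, 0.0965]
ee_rot: [2.501, 1.899, 0.034]
wrist_force: [-0.5, 1.0, 0.0]
width: 0.0856
```

Run:
```python
from h import *
plan(.571,.2875,.088,74,.9)
cv2.imwrite("pics/w3.png",grab_frame("wrist"))
```

```text
t 3.57 tcp [0.5731 0.2918 0.0965] yaw 74.44 tilt 1.25 w 0.0856 F [-0.5  1.   0. ]
[-0.24, -0.05, 0.42, 0.004, 0]
```

View pics/w3.png

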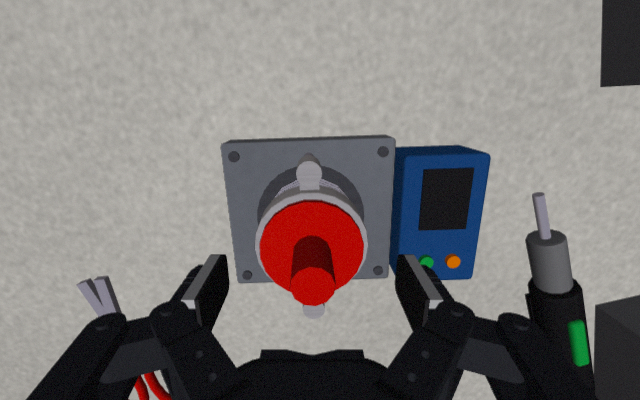

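Emit:
{"op": "play_rows", "data": {"steps": [-0.2,0,0.3,0,0,0,0,0.1,0,0,0,0,0,0,0]}}

```text
time: 3.87
tcp_pos: [0.5738, 0.2886, 0.0913]
ee_rot: [2.5, 1.899, 0.041]
wrist_force: [-0.7, -0.5, -0.7]
width: 0.0854
```

Run:
```python
from h import *
plan(.571,.2875,.088,74,.9)
M=yaw()[1]; print(M.round(4)); c=get_calibration("wrist"); print(proj(c,(.571,.2885,.117)))
i=grab_frame("wrist");cv2.imwrite("pics/w4.png",i[200:400,200:440])
```

```text
t 3.87 tcp [0.5738 0.2886 0.0913] yaw 74.46 tilt 1.51 w 0.0854 F [-0.7 -0.5 -0.7]
[-0.1, -0.12, 0.16, 0.004, 0]
[[ 0.2679  0.9632  0.0223]
 [ 0.9633 -0.2682  0.0141]
 [ 0.0195  0.0177 -0.9997]]
[308.00393535 285.14072184]
```

View pics/w4.png

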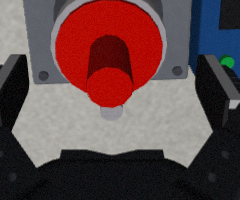

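Emit:
{"op": "play_rows", "data": {"steps": [0,-0.1,0.15,0,0.6,0,0,0,0,1,0,0,0,0,1,0,0,0,0,1,0,0,0,0,1]}}

```text
time: 4.33
tcp_pos: [0.5725, 0.2894, 0.0893]
ee_rot: [2.499, 1.898, 0.044]
wrist_force: [-1.0, -0.5, -0.1]
width: 0.0256
```

Run:
```python
from h import *
plan(.571,.2875,.088,74,.9)
M=yaw()[1]; print(M.round(4)); c=get_calibration("wrist"); print(at(c,(310,291.5),.117))
i=grab_frame("wrist");cv2.imwrite("pics/w5.png",i[200:400,200:440])
```

```text
t 4.33 tcp [0.5725 0.2894 0.0893] yaw 74.44 tilt 1.61 w 0.0256 F [-1.  -0.5 -0.1]
[-0.11, -0.05, 0.06, 0.004, 0]
[[ 0.2681  0.9631  0.0239]
 [ 0.9632 -0.2685  0.0146]
 [ 0.0205  0.0191 -0.9996]]
[0.56990982 0.28705839 0.117     ]
```

View pics/w5.png

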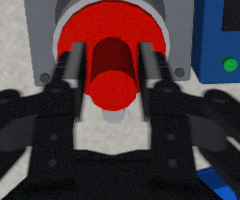

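Emit:
{"op": "play_rows", "data": {"steps": [0,0,0,0,1,0,0,0,0,1,0,0,0,0,1]}}

```text
time: 4.63
tcp_pos: [0.5725, 0.2895, 0.0898]
ee_rot: [2.499, 1.898, 0.044]
wrist_force: [-0.3, 0.2, -0.6]
width: 0.0205
```

Run:
```python
from h import *
plan(.571,.2875,.16,74,.9)
M=yaw()[1]; print(M.round(4))
```

```text
t 4.63 tcp [0.5725 0.2895 0.0898] yaw 74.45 tilt 1.61 w 0.0205 F [-0.3  0.2 -0.6]
[-0.01, 0.0, -0.9, 0.004, 0, -0.01, 0.01, -0.9, -0.0, 0, -0.01, 0.01, -0.9, -0.0, 0, -0.01, -0.0, -0.81, -0.0, 0]
[[ 0.268   0.9631  0.0239]
 [ 0.9632 -0.2684  0.0147]
 [ 0.0206  0.0191 -0.9996]]
```

Emit:
{"op": "play_rows", "data": {"steps": [0,0,0,0,1,0,0,0,0,1]}}

```text
time: 4.8
tcp_pos: [0.5725, 0.2894, 0.0897]
ee_rot: [2.499, 1.898, 0.044]
wrist_force: [-0.7, -0.8, 0.6]
width: 0.0204
```

Run:
```python
from h import *
print(read_state()["width"])
i=grab_frame("wrist");cv2.imwrite("pics/w6.png",cv2.resize(i[200:400,200:440],None,fx=2.5,fy=2.5))
```

```text
0.020375500849003105
```

View pics/w6.png

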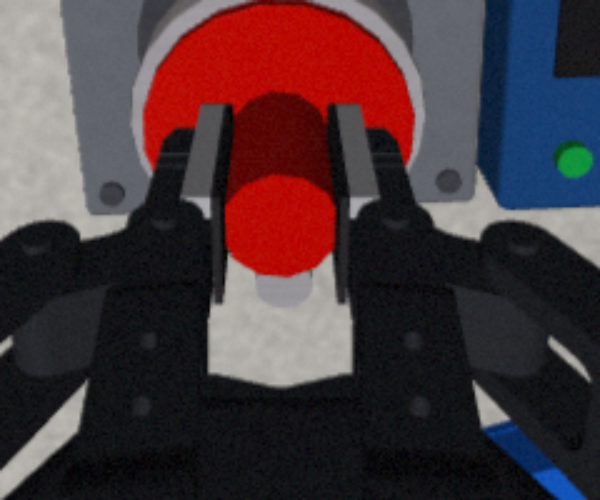

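Emit:
{"op": "play_rows", "data": {"steps": [0,0,-0.4,0,1,0,0,-0.6,0,1,0,0,-0.8,0,1,0,0,-0.8,0,1,0,0,-0.6,0,1]}}

```text
time: 5.27
tcp_pos: [0.5683, 0.2874, 0.1543]
ee_rot: [2.501, 1.9, 0.032]
wrist_force: [0.6, 0.6, -0.6]
width: 0.0201
```

Run:
```python
from h import *
plan(.57,.007,.145,74,.9,1)
cv2.imwrite("pics/s7.png",grab_frame("scene")[80:300,250:500])
```

```text
t 5.27 tcp [0.5683 0.2874 0.1543] yaw 74.44 tilt 1.17 w 0.0201 F [ 0.6  0.6 -0.6]
[-0.9, 0.26, 0.02, 0.004, 1, -0.9, 0.26, 0.02, -0.0, 1, -0.9, 0.26, 0.02, -0.0, 1, -0.9, 0.26, 0.02, -0.0, 1, -0.9, 0.27, 0.02, -0.0, 1]
[-0.9, 0.26, 0.02, -0.0, 1, -0.9, 0.27, 0.02, -0.0, 1, -0.9, 0.26, 0.02, -0.0, 1, -0.9, 0.27, 0.02, -0.0, 1, -0.9, 0.26, 0.02, -0.0, 1]
[-0.9, 0.27, 0.02, -0.0, 1, -0.9, 0.26, 0.02, -0.0, 1, -0.9, 0.27, 0.02, -0.0, 1, -0.9, 0.26, 0.02, -0.0, 1, -0.86, 0.25, 0.02, -0.0, 1]
```

View pics/s7.png

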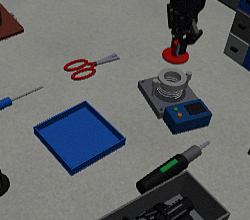

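Emit:
{"op": "play_rows", "data": {"steps": [-0.9,0.25,0,0,1,-0.9,0.25,0,0,1,-0.9,0.25,0,0,1,-0.9,0.25,0,0,1,-0.9,0.25,0,0,1]}}

```text
time: 5.73
tcp_pos: [0.572, 0.1964, 0.1619]
ee_rot: [2.492, 1.905, 0.055]
wrist_force: [0.8, 0.0, -0.9]
width: 0.0203
```

Emit:
{"op": "play_rows", "data": {"steps": [-0.9,0.25,0,0,1,-0.9,0.25,0,0,1,-0.9,0.25,0,0,1,-0.9,0.25,0,0,1,-0.9,0.25,0,0,1]}}

```text
time: 6.15
tcp_pos: [0.5726, 0.0986, 0.1621]
ee_rot: [2.49, 1.905, 0.059]
wrist_force: [0.3, 0.2, -0.9]
width: 0.0201
```

Run:
```python
from h import *
plan(.57,.007,.145,74,.9,1)
```

```text
t 6.15 tcp [0.5726 0.0986 0.1621] yaw 74.85 tilt 2.18 w 0.0201 F [ 0.3  0.2 -0.9]
[-0.9, 0.21, 0.15, 0.007, 1, -0.9, 0.23, 0.16, 0.0, 1, -0.9, 0.22, 0.16, 0.0, 1, -0.9, 0.23, 0.15, 0.0, 1, -0.86, 0.21, 0.15, 0.0, 1]
```

Emit:
{"op": "play_rows", "data": {"steps": [-0.9,0.2,0.1,0,1,-0.9,0.2,0.2,0,1,-0.9,0.2,0.2,0,1,-0.9,0.2,0.2,0,1,-0.5,0.1,0.3,0,1]}}

```text
time: 6.57
tcp_pos: [0.5708, 0.0094, 0.1435]
ee_rot: [2.487, 1.9, 0.066]
wrist_force: [0.3, 0.3, -1.3]
width: 0.0202
```

Run:
```python
from h import *
plan(.57,.007,.036,74,.8,1)
print(yaw()[1].round(4))
```

```text
t 6.57 tcp [0.5708 0.0094 0.1435] yaw 74.8 tilt 2.5 w 0.0202 F [ 0.3  0.3 -1.3]
[-0.04, -0.03, 0.8, 0.007, 1, -0.04, -0.03, 0.8, -0.0, 1, -0.04, -0.03, 0.8, -0.0, 1, -0.04, -0.03, 0.8, -0.0, 1, -0.04, -0.03, 0.8, -0.0, 1]
[-0.04, -0.02, 0.8, -0.0, 1, -0.03, -0.02, 0.57, -0.0, 1]
[[ 0.262   0.9642  0.0403]
 [ 0.9647 -0.2629  0.0169]
 [ 0.0269  0.0345 -0.999 ]]
```

Emit:
{"op": "play_rows", "data": {"steps": [0,0,0.2,0,1,0,0,0.5,0,1,0,0,0.8,0,1,0,0,0.8,0,1,0,0,0.8,0,1]}}

```text
time: 6.98
tcp_pos: [0.5763, 0.0106, 0.0814]
ee_rot: [2.486, 1.894, 0.076]
wrist_force: [0.2, 0.6, -1.5]
width: 0.0204
```

Run:
```python
from h import *
plan(.57,.007,.036,74,.8,1)
print(yaw()[1].round(4))
```

```text
t 6.98 tcp [0.5763 0.0106 0.0814] yaw 74.64 tilt 2.92 w 0.0204 F [ 0.2  0.6 -1.5]
[-0.11, -0.12, 0.8, 0.005, 1, -0.12, -0.13, 0.8, 0.0, 1, -0.09, -0.1, 0.65, 0.0, 1]
[[ 0.2648  0.9631  0.048 ]
 [ 0.9639 -0.2658  0.017 ]
 [ 0.0291  0.0417 -0.9987]]
```

Emit:
{"op": "play_rows", "data": {"steps": [-0.1,-0.15,0.7,0,1,-0.1,-0.15,0.7,0,1,-0.1,-0.1,0.4,0,1,0,0,0.3,0,1,0,0,0.1,0,1]}}

```text
time: 7.4
tcp_pos: [0.5668, 0.0134, 0.0305]
ee_rot: [2.485, 1.903, 0.071]
wrist_force: [-9.8, -3.1, 29.4]
width: 0.0201
```

Run:
```python
from h import *
plan(.57,.007,.034,74,.8,1)
i=grab_frame("wrist");cv2.imwrite("pics/w8.png",i)
```

```text
t 7.4 tcp [0.5668 0.0134 0.0305] yaw 74.91 tilt 2.68 w 0.0201 F [-9.8 -3.1 29.4]
[-0.26, 0.25, -0.18, 0.008, 1]
```

View pics/w8.png

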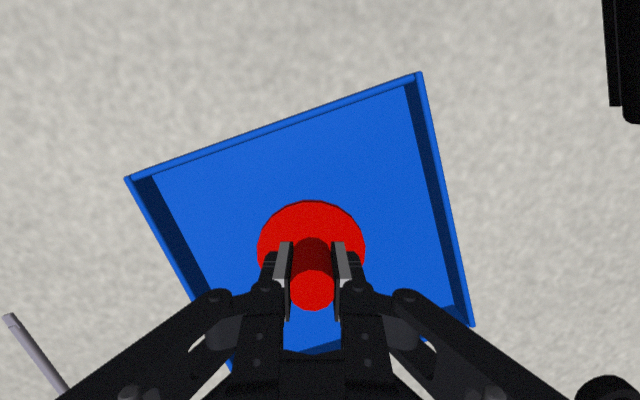

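Emit:
{"op": "play_rows", "data": {"steps": [0,0,-0.1,0,1,0,0,0,0,0.5,0,0,0,0,0,0,0,0,0,0,0,0,0,0,0]}}

```text
time: 7.87
tcp_pos: [0.5692, 0.0147, 0.0348]
ee_rot: [2.481, 1.903, 0.076]
wrist_force: [-0.4, -0.5, -0.2]
width: 0.0678
```

Emit:
{"op": "play_rows", "data": {"steps": [0,0,0,0,0,0,0,-0.3,0,0,0,0,-0.6,0,0,0,0,-0.8,0,0,0,0,-0.8,0,0]}}

```text
time: 8.28
tcp_pos: [0.5636, 0.0142, 0.084]
ee_rot: [2.486, 1.906, 0.068]
wrist_force: [1.2, 0.5, -0.1]
width: 0.0856
```

Emit:
{"op": "play_rows", "data": {"steps": [0,0,-0.8,0,0,0,0,-0.8,0,0,0,0,-0.8,0,0,0,0,-0.8,0,0,0,0,-0.8,0,0]}}

```text
time: 8.7
tcp_pos: [0.56, 0.0122, 0.1731]
ee_rot: [2.485, 1.905, 0.071]
wrist_force: [0.8, -0.1, -0.4]
width: 0.0852
```

Run:
```python
from h import *
plan(.448,-.228,.17,74,.9,0)
i=grab_frame("wrist");cv2.imwrite("pics/w9.png",i)
print(yaw()[1].round(4),read_state()["q"].round(3))
```

```text
t 8.7 tcp [0.56   0.0122 0.1731] yaw 74.96 tilt 2.65 w 0.0852 F [ 0.8 -0.1 -0.4]
[-0.9, -0.16, -0.02, 0.008, 0, -0.9, -0.14, -0.02, 0.0, 0, -0.9, -0.14, -0.02, 0.0, 0, -0.9, -0.14, -0.02, 0.0, 0, -0.9, -0.14, -0.02, 0.0, 0]
[-0.9, -0.14, -0.02, 0.0, 0, -0.9, -0.14, -0.02, 0.0, 0, -0.9, -0.14, -0.02, 0.0, 0, -0.9, -0.14, -0.02, 0.0, 0, -0.9, -0.14, -0.02, 0.0, 0]
[-0.9, -0.15, -0.02, 0.0, 0, -0.9, -0.14, -0.03, 0.0, 0, -0.9, -0.15, -0.02, 0.0, 0, -0.9, -0.14, -0.03, 0.0, 0, -0.48, -0.08, -0.01, 0.0, 0]
[[ 0.259   0.9647  0.048 ]
 [ 0.9654 -0.2602  0.019 ]
 [ 0.0308  0.0414 -0.9987]] [-0.134  0.079  1.79   0.027  1.229  0.12 ]
```

View pics/w9.png

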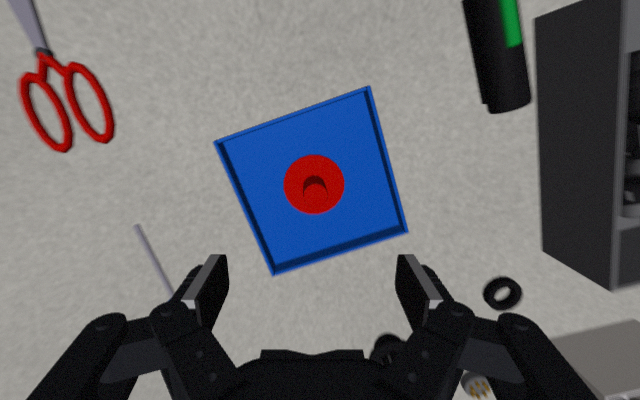

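Emit:
{"op": "play_rows", "data": {"steps": [-0.9,-0.15,0,0,0,-0.9,-0.15,0,0,0,-0.9,-0.15,0,0,0,-0.9,-0.15,0,0,0,-0.9,-0.15,0,0,0]}}

```text
time: 9.17
tcp_pos: [0.527, -0.0714, 0.1823]
ee_rot: [2.469, 1.903, 0.092]
wrist_force: [0.7, -0.0, -0.3]
width: 0.0855
```

Emit:
{"op": "play_rows", "data": {"steps": [-0.9,-0.15,0,0,0,-0.9,-0.15,0,0,0,-0.9,-0.15,0,0,0,-0.9,-0.15,0,0,0,-0.4,0,0,0,0]}}

```text
time: 9.58
tcp_pos: [0.4928, -0.1505, 0.1827]
ee_rot: [2.466, 1.899, 0.095]
wrist_force: [0.0, 0.0, -0.4]
width: 0.0855
```

Run:
```python
from h import *
plan(.448,-.228,.17,74,.9,0)
c=get_calibration("wrist");i=grab_frame("wrist");cv2.imwrite("pics/w10.png",i)
print(yaw()[1].round(4),read_state()["q"].round(3))
for b in blob(i,20,35): print(b, at(c,b[1],.09))
```

```text
t 9.58 tcp [ 0.4928 -0.1505  0.1827] yaw 75.27 tilt 3.82 w 0.0855 F [ 0.   0.  -0.4]
[-0.9, -0.25, 0.09, 0.011, 0, -0.9, -0.23, 0.09, -0.0, 0, -0.9, -0.23, 0.09, -0.0, 0, -0.9, -0.23, 0.09, -0.0, 0, -0.76, -0.19, 0.07, -0.0, 0]
[[ 0.2549  0.9648  0.0652]
 [ 0.9665 -0.2563  0.0147]
 [ 0.0309  0.0593 -0.9978]] [-0.479 -0.048  1.908  0.046  1.231 -0.234]
(np.int32(749), array([279.05206943, 288.70627503]), array([265, 273,  29,  32], dtype=int32)) [ 0.44684591 -0.22430786  0.09      ]
(np.int32(20), array([515.45, 267.1 ]), array([512, 263,   8,   9], dtype=int32)) [ 0.66840608 -0.26752781  0.09      ]
(np.int32(13), array([501.        , 276.69230769]), array([498, 274,   7,   5], dtype=int32)) [ 0.65388409 -0.27402726  0.09      ]
(np.int32(8), array([507.   , 264.625]), array([505, 263,   5,   4], dtype=int32)) [ 0.66046877 -0.26236253  0.09      ]
(np.int32(8), array([500.75, 269.75]), array([498, 268,   6,   4], dtype=int32)) [ 0.65414892 -0.26620848  0.09      ]
```

View pics/w10.png

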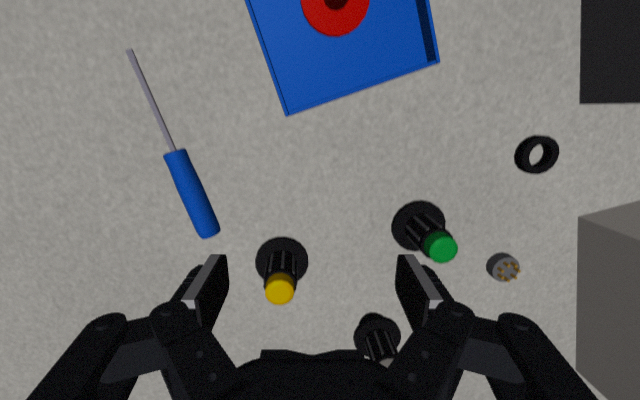

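Emit:
{"op": "play_rows", "data": {"steps": [0.9,0,0,0,0,0.6,0,0,0,0,0.4,0,0,0,0,0.2,0,0,0,0,0.1,0,0,0,0]}}

```text
time: 10.05
tcp_pos: [0.5057, -0.1071, 0.1861]
ee_rot: [2.469, 1.892, 0.098]
wrist_force: [-0.5, -0.7, 0.0]
width: 0.0855
```

Run:
```python
from h import *
plan(.448,-.228,.17,74,.9,0);print(yaw()[1][:,2].round(4),read_state()["q"].round(3))
```

```text
t 10.05 tcp [ 0.5057 -0.1071  0.1861] yaw 74.98 tilt 3.99 w 0.0855 F [-0.5 -0.7  0. ]
[-0.9, -0.17, 0.07, 0.008, 0, -0.9, -0.16, 0.07, 0.0, 0, -0.9, -0.15, 0.07, 0.0, 0, -0.9, -0.16, 0.07, 0.0, 0, -0.9, -0.15, 0.07, 0.0, 0]
[-0.9, -0.16, 0.07, 0.0, 0, -0.9, -0.15, 0.08, 0.0, 0, -0.33, -0.06, 0.02, 0.0, 0]
[ 0.068   0.0146 -0.9976] [-0.387 -0.053  1.906  0.042  1.231 -0.137]
```

Emit:
{"op": "play_rows", "data": {"steps": [-0.1,0,0,0,0,-0.2,0,0,0,0,-0.4,0,0,0,0,-0.6,0,0,0,0,-0.8,0,0,0,0]}}

```text
time: 10.47
tcp_pos: [0.495, -0.1473, 0.1849]
ee_rot: [2.463, 1.899, 0.099]
wrist_force: [-1.1, 0.0, 0.3]
width: 0.0853
```

Run:
```python
from h import *
plan(.448,-.228,.17,74,.9,0);print(yaw()[1][:,2].round(4),read_state()["q"].round(3))
```

```text
t 10.47 tcp [ 0.495  -0.1473  0.1849] yaw 75.34 tilt 4.01 w 0.0853 F [-1.1  0.   0.3]
[-0.9, -0.26, 0.1, 0.011, 0, -0.9, -0.23, 0.1, 0.0, 0, -0.9, -0.23, 0.11, 0.0, 0, -0.9, -0.24, 0.1, 0.0, 0, -0.9, -0.23, 0.11, 0.0, 0]
[-0.04, -0.02, 0.0, 0.0, 0]
[ 0.0682  0.0151 -0.9976] [-0.471 -0.051  1.907  0.047  1.232 -0.229]
```

Emit:
{"op": "play_rows", "data": {"steps": [0,0,-0.9,0,0,0,0,-0.7,0,0,0,0,-0.5,0,0,0,0,-0.3,0,0,0,0,-0.1,0,0]}}

```text
time: 10.88
tcp_pos: [0.4882, -0.1549, 0.2345]
ee_rot: [2.472, 1.893, 0.092]
wrist_force: [0.8, -0.1, 0.6]
width: 0.0856
```

Run:
```python
from h import *
plan(.448,-.228,.17,74,.9,0);print(yaw()[1][:,2].round(4),read_state()["q"].round(3))
```

```text
t 10.88 tcp [ 0.4882 -0.1549  0.2345] yaw 74.94 tilt 3.73 w 0.0856 F [ 0.8 -0.1  0.6]
[-0.9, -0.25, 0.66, 0.008, 0, -0.9, -0.24, 0.66, -0.0, 0, -0.9, -0.24, 0.66, -0.0, 0, -0.9, -0.24, 0.66, -0.0, 0, -0.56, -0.14, 0.4, -0.0, 0]
[ 0.0635  0.0144 -0.9979] [-0.49  -0.1    1.857  0.044  1.336 -0.235]
```

Emit:
{"op": "play_rows", "data": {"steps": [-0.1,0,0.2,0,0,0,0,0.5,0,0,0,0,0.8,0,0,0,0,0.9,0,0,0,0,0,0,0]}}

```text
time: 11.3
tcp_pos: [0.4907, -0.1566, 0.1825]
ee_rot: [2.47, 1.892, 0.093]
wrist_force: [-0.9, 0.1, -0.7]
width: 0.0856
```

Run:
```python
from h import *
plan(.448,-.228,.17,74,.9,0);print(yaw()[1][:,2].round(4),read_state()["q"].round(3))
```

```text
t 11.3 tcp [ 0.4907 -0.1566  0.1825] yaw 74.95 tilt 3.79 w 0.0856 F [-0.9  0.1 -0.7]
[-0.9, -0.26, 0.1, 0.008, 0, -0.9, -0.24, 0.1, -0.0, 0, -0.9, -0.25, 0.1, -0.0, 0, -0.9, -0.24, 0.09, -0.0, 0, -0.43, -0.12, 0.05, -0.0, 0]
[ 0.0646  0.0137 -0.9978] [-0.49  -0.049  1.909  0.045  1.231 -0.241]
```

Emit:
{"op": "play_rows", "data": {"steps": [0,-1,0,0,0,0,-1,0,0,0,0,0,0,0,0]}}

```text
time: 11.55
tcp_pos: [0.4491, -0.1442, 0.1753]
ee_rot: [2.476, 1.899, 0.088]
wrist_force: [0.4, 0.4, 0.8]
width: 0.0854
```

Run:
```python
from h import *
plan(.448,-.228,.17,74,.9,0);print(yaw()[1][:,2].round(4),read_state()["q"].round(3))
```

```text
t 11.55 tcp [ 0.4491 -0.1442  0.1753] yaw 75.03 tilt 3.42 w 0.0854 F [0.4 0.4 0.8]
[-0.9, 0.23, 0.04, 0.009, 0, -0.9, 0.24, 0.04, -0.0, 0, -0.9, 0.24, 0.04, -0.0, 0, -0.9, 0.25, 0.05, -0.0, 0, -0.45, 0.12, 0.02, -0.0, 0]
[ 0.0568  0.0181 -0.9982] [-0.51  -0.146  2.012  0.046  1.235 -0.262]
```

Emit:
{"op": "play_rows", "data": {"steps": [0,1,0,0,0,0,1,0,0,0,0,0,0,0,0]}}

```text
time: 11.8
tcp_pos: [0.4874, -0.1539, 0.1762]
ee_rot: [2.477, 1.9, 0.087]
wrist_force: [-0.1, 0.2, 0.3]
width: 0.0852
```

Run:
```python
from h import *
plan(.448,-.228,.17,74,.9,0);print(yaw()[1][:,2].round(4),read_state()["q"].round(3))
```

```text
t 11.8 tcp [ 0.4874 -0.1539  0.1762] yaw 75.02 tilt 3.35 w 0.0852 F [-0.1  0.2  0.3]
[-0.9, -0.21, 0.03, 0.008, 0, -0.9, -0.19, 0.03, 0.0, 0, -0.9, -0.19, 0.03, 0.0, 0, -0.9, -0.2, 0.03, 0.0, 0, -0.51, -0.11, 0.01, 0.0, 0]
[ 0.0553  0.019  -0.9983] [-0.489 -0.044  1.917  0.045  1.229 -0.241]
```

Emit:
{"op": "play_rows", "data": {"steps": [0,0,1,0,0,0,0,1,0,0,0,0,0,0,0]}}

```text
time: 12.05
tcp_pos: [0.4914, -0.1535, 0.1361]
ee_rot: [2.474, 1.9, 0.088]
wrist_force: [-0.5, -0.5, -1.0]
width: 0.0854
```

Run:
```python
from h import *
plan(.448,-.228,.17,74,.9,0);print(yaw()[1][:,2].round(4),read_state()["q"].round(3))
```

```text
t 12.05 tcp [ 0.4914 -0.1535  0.1361] yaw 75.09 tilt 3.44 w 0.0854 F [-0.5 -0.5 -1. ]
[-0.9, -0.23, -0.41, 0.009, 0, -0.9, -0.21, -0.41, 0.0, 0, -0.9, -0.21, -0.41, 0.0, 0, -0.9, -0.21, -0.41, 0.0, 0, -0.52, -0.12, -0.24, 0.0, 0]
[ 0.0573  0.018  -0.9982] [-0.484  0.009  1.944  0.047  1.146 -0.241]
```

Emit:
{"op": "play_rows", "data": {"steps": [0,-1,-0.5,0,0,0,-1,-0.5,0,0,0,0,0,0,0,0,1,0,0,0,0,1,0,0,0]}}

```text
time: 12.47
tcp_pos: [0.4858, -0.1517, 0.1558]
ee_rot: [2.479, 1.905, 0.083]
wrist_force: [0.4, -0.2, 0.6]
width: 0.0855
```

Emit:
{"op": "play_rows", "data": {"steps": [0,0,0,0,0,0,-1,0,0,0,0,-1,0,0,0,0,0,0,0,0,0,1,0,0,0]}}

```text
time: 12.88
tcp_pos: [0.4672, -0.1467, 0.1574]
ee_rot: [2.477, 1.906, 0.084]
wrist_force: [0.3, -0.2, -0.5]
width: 0.0855
```

Emit:
{"op": "play_rows", "data": {"steps": [0,1,0,0,0,0,0,0,0,0,0,-1,0,0,0,0,-1,0,0,0,0,0,0,0,0]}}

```text
time: 13.3
tcp_pos: [0.4506, -0.1425, 0.1584]
ee_rot: [2.474, 1.905, 0.087]
wrist_force: [-0.1, -0.1, 0.7]
width: 0.0856
```

Run:
```python
from h import *
plan(.448,-.228,.17,74,.9,0);print(yaw()[1][:,2].round(4),read_state()["q"].round(3))
```

```text
t 13.3 tcp [ 0.4506 -0.1425  0.1584] yaw 75.23 tilt 3.34 w 0.0856 F [-0.1 -0.1  0.7]
[-0.9, 0.22, -0.15, 0.01, 0, -0.9, 0.24, -0.14, 0.0, 0, -0.9, 0.23, -0.14, 0.0, 0, -0.9, 0.24, -0.15, 0.0, 0, -0.53, 0.13, -0.08, 0.0, 0]
[ 0.055   0.0193 -0.9983] [-0.505 -0.123  2.025  0.047  1.201 -0.262]
```

Emit:
{"op": "play_rows", "data": {"steps": [0,0,-0.9,0,0,0,0,-0.9,0,0,0,0,-0.6,0,0,0,0,-0.4,0,0,0,0,-0.2,0,0]}}

```text
time: 13.72
tcp_pos: [0.4458, -0.1429, 0.2199]
ee_rot: [2.476, 1.905, 0.085]
wrist_force: [0.3, -0.3, 0.8]
width: 0.0853
```

Run:
```python
from h import *
plan(.448,-.228,.17,74,.9,0);print(yaw()[1][:,2].round(4),read_state()["q"].round(3))
```

```text
t 13.72 tcp [ 0.4458 -0.1429  0.2199] yaw 75.19 tilt 3.25 w 0.0853 F [ 0.3 -0.3  0.8]
[-0.9, 0.23, 0.52, 0.01, 0, -0.9, 0.26, 0.53, -0.0, 0, -0.9, 0.25, 0.52, -0.0, 0, -0.9, 0.26, 0.53, -0.0, 0, -0.54, 0.15, 0.31, -0.0, 0]
[ 0.0527  0.0207 -0.9984] [-0.511 -0.193  1.967  0.045  1.332 -0.262]
```

Emit:
{"op": "play_rows", "data": {"steps": [0,0,0.6,0,0,0,0,0.9,0,0,0,0,0.9,0,0,-0.9,0.2,0,0,0,-0.9,0.2,0,0,0]}}

```text
time: 14.13
tcp_pos: [0.4482, -0.1771, 0.1672]
ee_rot: [2.472, 1.909, 0.089]
wrist_force: [-0.2, -1.5, 0.6]
width: 0.0858
```

Run:
```python
from h import *
plan(.448,-.228,.17,74,.9,0);print(yaw()[1][:,2].round(4),read_state()["q"].round(3))
```

```text
t 14.13 tcp [ 0.4482 -0.1771  0.1672] yaw 75.41 tilt 3.42 w 0.0858 F [-0.2 -1.5  0.6]
[-0.9, 0.23, -0.07, 0.012, 0, -0.9, 0.26, -0.07, -0.0, 0, -0.65, 0.19, -0.05, -0.0, 0]
[ 0.0559  0.021  -0.9982] [-0.574 -0.106  1.993  0.051  1.22  -0.335]
```

Emit:
{"op": "play_rows", "data": {"steps": [-0.4,0.1,0,0.058,0,-0.4,0.15,0,0.058,0,-0.3,0.2,0,0.058,0,-0.2,0.2,0,0.058,0,0,0,0,0.058,0]}}

```text
time: 14.55
tcp_pos: [0.4455, -0.208, 0.1558]
ee_rot: [-2.945, -1.061, -0.081]
wrist_force: [0.7, -0.3, 0.0]
width: 0.0851
```

Emit:
{"op": "play_rows", "data": {"steps": [0,0,0,0.058,0,0,0,0,0.058,0,0,0,0,0.058,0,0,0,0,0,0]}}

```text
time: 14.88
tcp_pos: [0.4428, -0.2067, 0.148]
ee_rot: [-3.077, -0.485, -0.066]
wrist_force: [0.4, 0.9, -0.2]
width: 0.0855
```

Run:
```python
from h import *
plan(.447,-.2265,.13,20,.9,0);print(yaw()[1][:,2].round(4),read_state()["q"].round(3))
c=get_calibration("wrist");i=grab_frame("wrist");cv2.imwrite("pics/w11.png",i)
for b in blob(i,20,35,minarea=40): print(b, at(c,b[1],.09))
```

```text
t 14.88 tcp [ 0.4428 -0.2067  0.148 ] yaw 17.88 tilt 2.87 w 0.0855 F [ 0.4  0.9 -0.2]
[-0.13, 0.9, 0.77, -0.018, 0, -0.02, 0.12, 0.11, 0.0, 0]
[ 0.0381  0.0324 -0.9987] [-0.632 -0.047  1.975  0.052  1.202  0.608]
(np.int32(1114), array([341.89587074, 220.36355476]), array([324, 201,  37,  39], dtype=int32)) [ 0.44804106 -0.22734051  0.09      ]
```

View pics/w11.png

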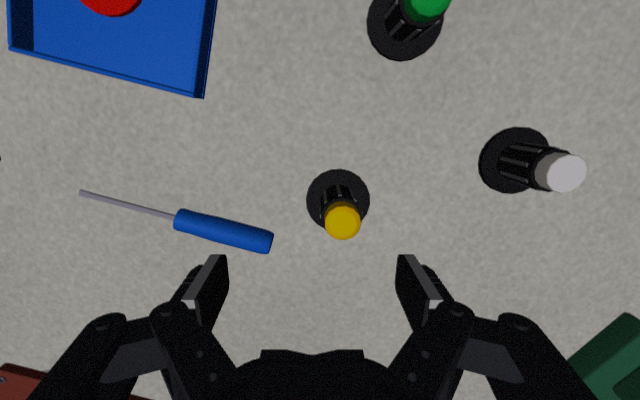

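Emit:
{"op": "play_rows", "data": {"steps": [0,0.5,0.3,0,0,0,0.4,0.3,0,0,0,0.1,0.1,0,0,0,0,0,0,0]}}

```text
time: 15.27
tcp_pos: [0.4488, -0.2246, 0.1297]
ee_rot: [-3.069, -0.514, -0.063]
wrist_force: [-1.0, 0.3, -0.6]
width: 0.0851
```

Run:
```python
from h import *
plan(.448,-.2272,.044,18,.9,0);print(yaw()[1][:,2].round(4))
c=get_calibration("wrist");i=grab_frame("wrist");cv2.imwrite("pics/w12.png",i[150:400,150:490])
for b in blob(i,20,35,minarea=40): print(b, at(c,b[1],.09))
```

```text
t 15.27 tcp [ 0.4488 -0.2246  0.1297] yaw 19.0 tilt 2.83 w 0.0851 F [-1.   0.3 -0.6]
[-0.06, 0.04, 0.9, 0.008, 0, -0.06, 0.04, 0.9, 0.0, 0, -0.05, 0.04, 0.9, 0.0, 0, -0.06, 0.05, 0.9, 0.0, 0, -0.04, 0.03, 0.68, 0.0, 0]
[ 0.0349  0.035  -0.9988]
(np.int32(1313), array([317.17440975, 229.6664128 ]), array([298, 209,  40,  42], dtype=int32)) [ 0.44846874 -0.22785098  0.09      ]
```

View pics/w12.png

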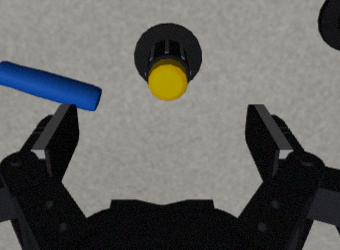

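Emit:
{"op": "play_rows", "data": {"steps": [-0.05,0.1,0.5,0,0,-0.05,0.05,0.8,0,0,-0.05,0.05,0.8,0,0,-0.05,0.05,0.8,0,0,0,0,0.4,0,0]}}

```text
time: 15.73
tcp_pos: [0.4509, -0.2295, 0.0626]
ee_rot: [-3.073, -0.521, -0.07]
wrist_force: [-0.5, 0.7, -0.0]
width: 0.0856
```

Run:
```python
from h import *
plan(.448,-.2274,.044,18,.9,0);print(yaw()[1][:,2].round(4))
c=get_calibration("wrist");i=grab_frame("wrist");cv2.imwrite("pics/w13.png",i[150:400,150:490])
for b in blob(i,20,35,minarea=40): print(b, at(c,b[1],.09))
```

```text
t 15.73 tcp [ 0.4509 -0.2295  0.0626] yaw 19.23 tilt 2.92 w 0.0856 F [-0.5  0.7 -0. ]
[-0.14, -0.13, 0.9, 0.01, 0, -0.01, 0.0, 0.03, 0.0, 0]
[ 0.0404  0.0311 -0.9987]
(np.int32(2798), array([306.11007863, 281.85489635]), array([278, 251,  58,  62], dtype=int32)) [ 0.45102869 -0.2272208   0.09      ]
```

View pics/w13.png

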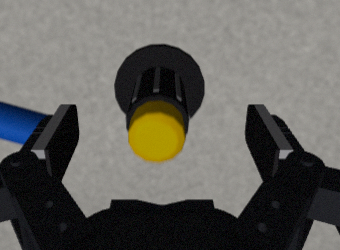

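Emit:
{"op": "play_rows", "data": {"steps": [-0.1,-0.1,0.5,0,0,0,0,0.2,0,0,0,0,0,0,0]}}

```text
time: 16.03
tcp_pos: [0.448, -0.2267, 0.0462]
ee_rot: [-3.071, -0.522, -0.068]
wrist_force: [-0.2, 0.2, -0.7]
width: 0.0854
```

Run:
```python
from h import *
plan(.449,-.2274,.044,18,.9,0);print(yaw()[1][:,2].round(4))
c=get_calibration("wrist");print(proj(c,(.448,-.2274,.09)))
i=grab_frame("wrist");cv2.imwrite("pics/w14.png",cv2.resize(i[150:400,150:490],None,fx=2,fy=2))
```

```text
t 16.03 tcp [ 0.448  -0.2267  0.0462] yaw 19.27 tilt 2.9 w 0.0854 F [-0.2  0.2 -0.7]
[0.03, 0.05, 0.11, 0.011, 0]
[ 0.0385  0.0327 -0.9987]
[311.35164164 306.99022656]
```

View pics/w14.png

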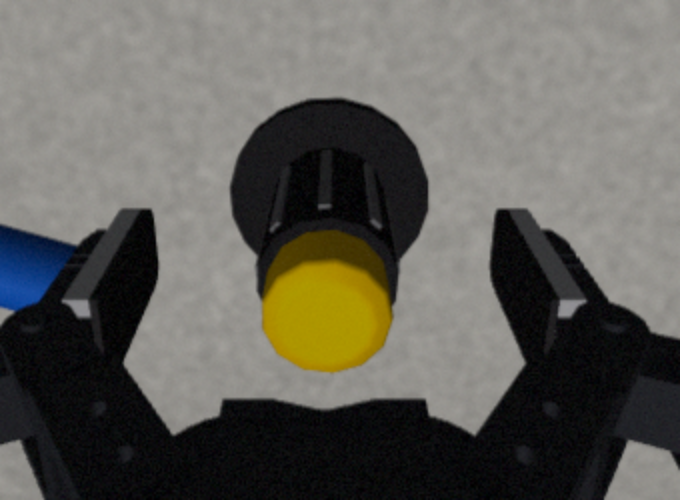

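Emit:
{"op": "play_rows", "data": {"steps": [0,0,0.05,0,0.4,0,0,0,0,1,0,0,0,0,1,0,0,0,0,1,0,0,0,0,1], "newtons": 90}}

```text
time: 16.5
tcp_pos: [0.4501, -0.228, 0.0483]
ee_rot: [-3.074, -0.524, -0.073]
wrist_force: [0.4, 0.3, -1.6]
width: 0.0304
```

Emit:
{"op": "play_rows", "data": {"steps": [0,0,0,0,1,0,0,0,0,1,0,0,0,0,1]}}

```text
time: 16.75
tcp_pos: [0.4502, -0.228, 0.0486]
ee_rot: [-3.075, -0.524, -0.074]
wrist_force: [0.2, 0.4, -1.9]
width: 0.031
```

Run:
```python
from h import *
plan(.45,-.2274,.2,18,.9,1);print(yaw()[1][:,2].round(4))
i=grab_frame("wrist");cv2.imwrite("pics/w15.png",cv2.resize(i[150:400,150:490],None,fx=2,fy=2))
```

```text
t 16.75 tcp [ 0.4502 -0.228   0.0486] yaw 19.31 tilt 2.98 w 0.031 F [ 0.2  0.4 -1.9]
[0.05, -0.02, -0.9, 0.011, 1, 0.04, -0.02, -0.9, -0.0, 1, 0.05, -0.01, -0.9, -0.0, 1, 0.04, -0.02, -0.9, -0.0, 1, 0.05, -0.01, -0.9, -0.0, 1]
[0.04, -0.02, -0.9, -0.0, 1, 0.05, -0.01, -0.9, -0.0, 1, 0.04, -0.02, -0.9, -0.0, 1, 0.02, -0.01, -0.36, -0.0, 1]
[ 0.0431  0.0293 -0.9986]
```

View pics/w15.png

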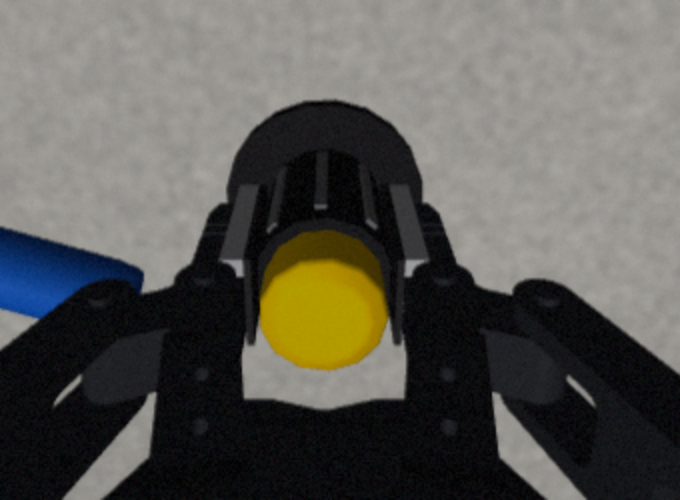

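Emit:
{"op": "play_rows", "data": {"steps": [0,0,-0.3,0,1,0,0,-0.6,0,1,0,0,-0.9,0,1,0,0,-0.9,0,1,0,0,-0.9,0,1]}}

```text
time: 17.22
tcp_pos: [0.4426, -0.2269, 0.1179]
ee_rot: [-3.065, -0.522, -0.059]
wrist_force: [-0.4, -0.5, -1.7]
width: 0.0307
```

Emit:
{"op": "play_rows", "data": {"steps": [0,0,-0.9,0,1,0,0,-0.7,0,1,0,0,-0.5,0,1,0,0,-0.3,0,1,0,0,-0.1,0,1]}}

```text
time: 17.63
tcp_pos: [0.4417, -0.2297, 0.1752]
ee_rot: [-3.069, -0.522, -0.065]
wrist_force: [-0.3, 0.4, -1.8]
width: 0.0307
```

Run:
```python
from h import *
plan(.571,.287,.17,18,.9,1);print(yaw()[1][:,2].round(4))
i=grab_frame("scene");cv2.imwrite("pics/s16.png",cv2.resize(i[100:350,100:440],None,fx=2,fy=2))
i=grab_frame("wrist");cv2.imwrite("pics/w16.png",i)
```

```text
t 17.63 tcp [ 0.4417 -0.2297  0.1752] yaw 19.3 tilt 2.86 w 0.0307 F [-0.3  0.4 -1.8]
[0.59, -0.9, 0.06, 0.011, 1, 0.56, -0.9, 0.05, -0.0, 1, 0.56, -0.9, 0.05, -0.0, 1, 0.56, -0.9, 0.05, -0.0, 1, 0.56, -0.9, 0.05, -0.0, 1]
[0.56, -0.9, 0.05, -0.0, 1, 0.56, -0.9, 0.06, -0.0, 1, 0.56, -0.9, 0.05, -0.0, 1, 0.56, -0.9, 0.06, -0.0, 1, 0.56, -0.9, 0.05, -0.0, 1]
[0.56, -0.9, 0.06, -0.0, 1, 0.56, -0.9, 0.05, -0.0, 1, 0.56, -0.9, 0.06, -0.0, 1, 0.56, -0.9, 0.05, -0.0, 1, 0.57, -0.9, 0.06, -0.0, 1]
[0.56, -0.9, 0.05, -0.0, 1, 0.57, -0.9, 0.06, -0.0, 1, 0.56, -0.9, 0.05, -0.0, 1, 0.57, -0.9, 0.06, -0.0, 1, 0.56, -0.9, 0.05, -0.0, 1]
[0.57, -0.9, 0.06, -0.0, 1, 0.56, -0.9, 0.05, -0.0, 1, 0.57, -0.9, 0.06, -0.0, 1, 0.56, -0.9, 0.05, -0.0, 1, 0.57, -0.9, 0.06, -0.0, 1]
[0.03, -0.04, 0.0, -0.0, 1]
[ 0.0362  0.0343 -0.9988]
```

View pics/s16.png

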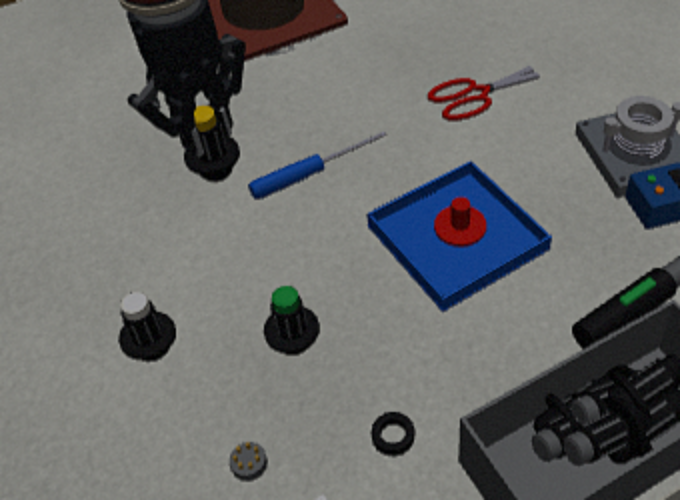

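View pics/w16.png

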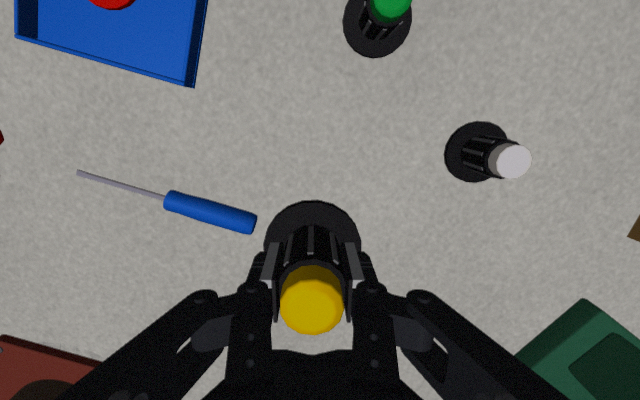

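Emit:
{"op": "play_rows", "data": {"steps": [0.2,-0.3,0,0,1,0.4,-0.6,0,0,1,0.55,-0.9,0,0,1,0.55,-0.9,0,0,1,0.55,-0.9,0,0,1]}}

```text
time: 18.15
tcp_pos: [0.4575, -0.1443, 0.1723]
ee_rot: [-3.065, -0.511, -0.052]
wrist_force: [0.4, 0.6, -1.3]
width: 0.0305
```

Emit:
{"op": "play_rows", "data": {"steps": [0.55,-0.9,0,0,1,0.55,-0.9,0,0,1,0.55,-0.9,0,0,1,0.55,-0.9,0,0,1,0.55,-0.9,0,0,1]}}

```text
time: 18.57
tcp_pos: [0.4768, -0.0323, 0.1706]
ee_rot: [-3.058, -0.508, -0.037]
wrist_force: [0.1, -0.5, -1.7]
width: 0.0306
```

Emit:
{"op": "play_rows", "data": {"steps": [0.55,-0.9,0,0,1,0.55,-0.9,0,0,1,0.55,-0.9,0,0,1,0.55,-0.9,0,0,1,0.55,-0.9,0,0,1]}}

```text
time: 18.98
tcp_pos: [0.4953, 0.0794, 0.1691]
ee_rot: [-3.054, -0.508, -0.019]
wrist_force: [-0.0, 0.1, -1.7]
width: 0.0305
```

Run:
```python
from h import *
plan(.571,.287,.17,18,.9,1);print(yaw()[1][:,2].round(4))
```

```text
t 18.98 tcp [0.4953 0.0794 0.1691] yaw 18.86 tilt 2.7 w 0.0305 F [-0.   0.1 -1.7]
[0.73, -0.9, 0.05, 0.007, 1, 0.7, -0.9, 0.05, 0.0, 1, 0.71, -0.9, 0.05, 0.0, 1, 0.7, -0.9, 0.05, 0.0, 1, 0.71, -0.9, 0.05, 0.0, 1]
[0.7, -0.9, 0.05, 0.0, 1, 0.71, -0.9, 0.04, 0.0, 1, 0.7, -0.9, 0.05, 0.0, 1, 0.71, -0.9, 0.04, 0.0, 1, 0.45, -0.58, 0.03, 0.0, 1]
[ 0.0048  0.0468 -0.9989]
```

Run:
```python
from h import *
plan(.571,.287,.165,85,.9,1)
```

```text
t 18.98 tcp [0.4953 0.0794 0.1691] yaw 18.86 tilt 2.7 w 0.0305 F [-0.   0.1 -1.7]
[0.73, -0.9, 0.07, -0.058, 1, 0.9, -0.87, 0.08, -0.058, 1, 0.9, -0.68, 0.07, -0.058, 1, 0.9, -0.52, 0.06, -0.058, 1, 0.9, -0.39, 0.05, -0.058, 1]
[0.9, -0.26, 0.05, -0.058, 1, 0.9, -0.15, 0.04, -0.058, 1, 0.9, -0.04, 0.04, -0.058, 1, 0.9, 0.07, 0.03, -0.058, 1, 0.9, 0.19, 0.03, -0.029, 1]
[0.87, 0.24, 0.02, -0.0, 1]
```

Emit:
{"op": "play_rows", "data": {"steps": [0.75,-0.9,0.05,-0.058,1,0.9,-0.85,0.05,-0.058,1,0.9,-0.7,0.05,-0.058,1,0.9,-0.5,0.05,-0.058,1,0.9,-0.4,0.05,-0.058,1]}}

```text
time: 19.4
tcp_pos: [0.5288, 0.1926, 0.1621]
ee_rot: [-2.751, -1.422, -0.023]
wrist_force: [0.3, -0.5, -1.5]
width: 0.0305
```

Emit:
{"op": "play_rows", "data": {"steps": [0.8,-0.25,0,-0.058,1,0.8,-0.15,0,-0.058,1,0.6,0,0,-0.058,1,0.4,0,0,-0.058,1,0.2,0,0,-0.029,1]}}

```text
time: 19.82
tcp_pos: [0.5404, 0.2555, 0.156]
ee_rot: [-2.24, -2.135, -0.025]
wrist_force: [0.1, -0.5, -1.2]
width: 0.031
```

Run:
```python
from h import *
plan(.571,.287,.165,85,.9,1);print(yaw()[1][:,2].round(4))
c=get_calibration("wrist");i=grab_frame("wrist");cv2.imwrite("pics/w17.png",i)
i=grab_frame("scene");cv2.imwrite("pics/s17.png",cv2.resize(i[60:260,320:520],None,fx=3,fy=3))
```

```text
t 19.82 tcp [0.5404 0.2555 0.156 ] yaw 87.21 tilt 2.85 w 0.031 F [ 0.1 -0.5 -1.2]
[0.9, 0.78, -0.22, 0.018, 1, 0.79, 0.63, -0.19, 0.0, 1]
[-0.0205  0.0453 -0.9988]
```

View pics/s17.png

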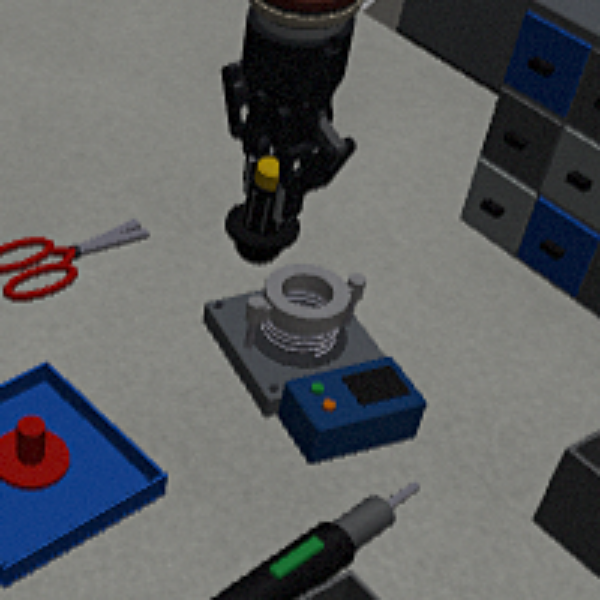

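View pics/w17.png

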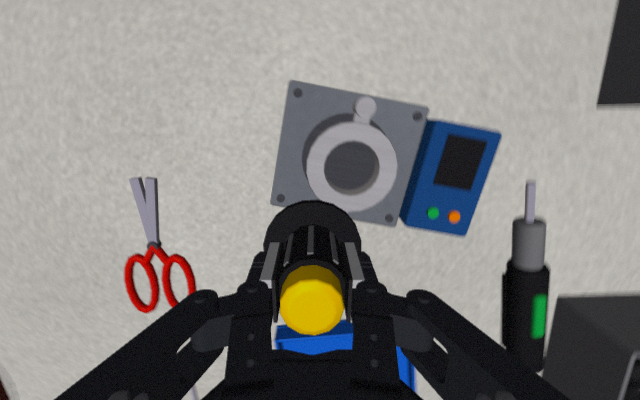

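```bash
cat >> h.py <<'E'
G=R.from_rotvec([-3.075,-.524,-.074]).as_matrix(); GP=np.array([.4502,-.228,.0486])
PL=G.T@(np.array([.4485,-.2277,0])-GP); AX=G.T@np.array([0,0,1.])
def plug():
    s=read_state();M=R.from_rotvec(s["ee_rot"]).as_matrix(); o=s["tcp_pos"]+M@PL; return o,M@AX
def circ(c,o,ax,h,r):
    u=np.cross(ax,[1,0,0]);u/=np.linalg.norm(u);v=np.cross(ax,u)
    return np.array([proj(c,o+ax*h+r*(np.cos(t)*u+np.sin(t)*v)) for t in np.linspace(0,2*np.pi,60)])
def overlay(img,c,ring=None,k=2,box=(150,100,490,380)):
    im=cv2.resize(img,None,fx=k,fy=k)
    o,ax=plug()
    for h,r in ((.09,.014),(.032,.03),(.026,.03),(0,.015)): cv2.polylines(im,[np.int32(circ(c,o,ax,h,r)*k)],1,(0,255,0),1)
    if ring is not None:
        for r in (.036,.0215): cv2.polylines(im,[np.int32(circ(c,np.array(ring),np.array([0,0,1.]),0,r)*k)],1,(255,0,255),1)
    return im[box[1]*k:box[3]*k,box[0]*k:box[2]*k]
E
python3 - <<'E'
from h import *
c=get_calibration("wrist");i=cv2.imread("pics/w17.png")
print(plug()); r=at(c,(352,167),.075); print(r)
cv2.imwrite("pics/o17.png",overlay(i,c,r))
E
```

```text
(array([0.53857348, 0.25326182, 0.10726057]), array([0.0107642 , 0.0059544 , 0.99992434]))
[0.57056732 0.28803878 0.075     ]
```

View pics/o17.png

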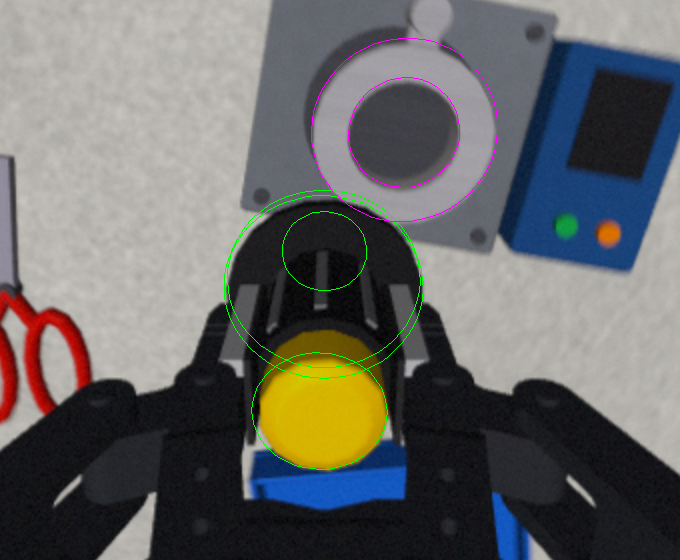

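Run:
```python
from h import *
c=get_calibration("scene");i=grab_frame("scene");cv2.imwrite("pics/sc18.png",i)
cv2.imwrite("pics/o18.png",overlay(i,c,(.5705,.288,.075),6,(380,90,490,180)))
c=get_calibration("top");i=grab_frame("top")
cv2.imwrite("pics/o18t.png",overlay(i,c,(.5705,.288,.075),6,(150,140,260,230)))
```

```text
(no output)
```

View pics/o18.png

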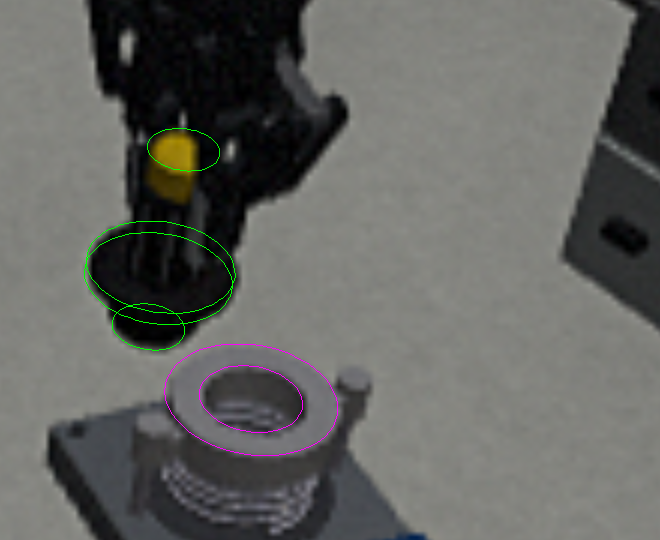

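View pics/o18t.png

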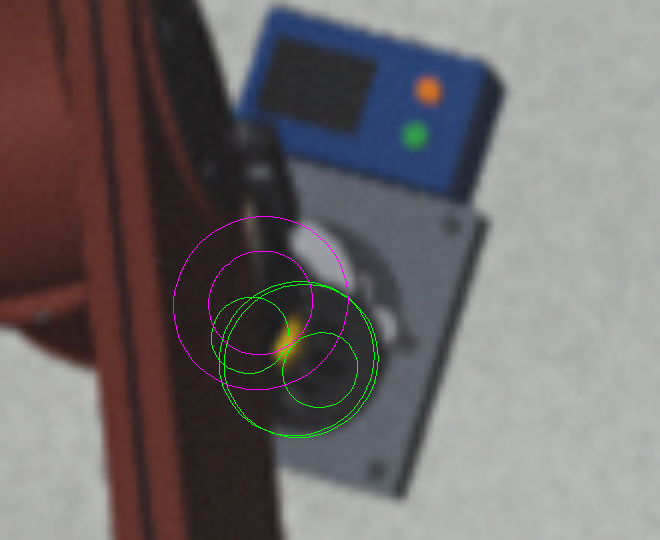

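Run:
```python
from h import *
c=get_calibration("wrist");o,ax=plug()
i=cv2.imread("pics/w17.png")
for h in (.026,.032):
    P=o+ax*h
    far=at(c,(312.5,200.8),P[2]); l=at(c,(264,243),P[2]); r=at(c,(361,243),P[2])
    print("model",P.round(4),"far",far.round(4),l.round(4),r.round(4))
n=o+ax*.09; print("nut model",n.round(4),"meas",at(c,(312,299.5),n[2]).round(4))
cv2.imwrite("pics/w17z.png",cv2.resize(i[180:350,230:400],None,fx=4,fy=4,interpolation=cv2.INTER_CUBIC)*2)
```

```text
model [0.5394 0.2523 0.134 ] far [0.5413 0.2788 0.134 ] [0.5094 0.2526 0.134 ] [0.5699 0.2499 0.134 ]
model [0.5395 0.2524 0.14  ] far [0.5416 0.2806 0.14  ] [0.5108 0.2554 0.14  ] [0.5691 0.2527 0.14  ]
nut model [0.54   0.2527 0.198 ] meas [0.5412 0.2561 0.198 ]
```

View pics/w17z.png

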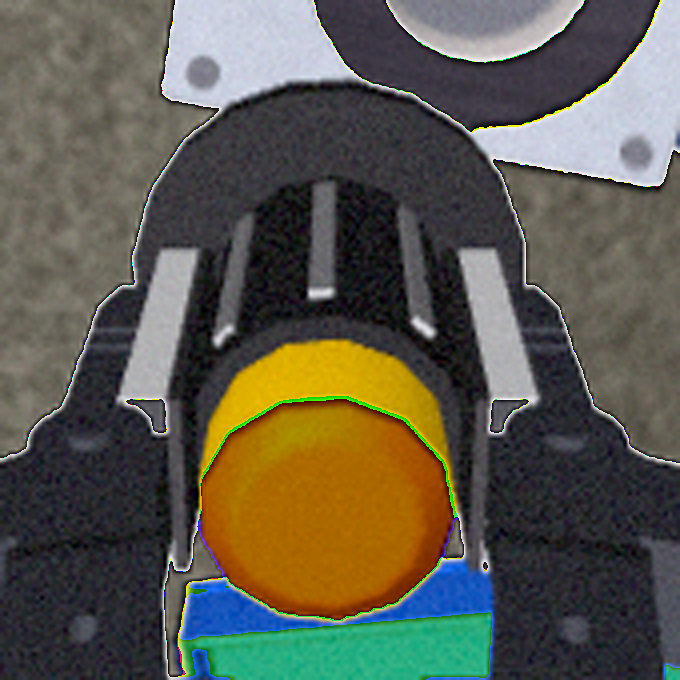

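Run:
```python
from h import *
plan(.571,.293,.15,87,.5,1)
```

```text
t 20.02 tcp [0.5406 0.2539 0.1566] yaw 86.67 tilt 2.81 w 0.0307 F [ 0.1 -1.1 -1.6]
[0.5, 0.35, 0.1, -0.003, 1, 0.5, 0.35, 0.09, 0.0, 1, 0.5, 0.36, 0.1, 0.0, 1, 0.5, 0.35, 0.09, 0.0, 1]
```

Emit:
{"op": "play_rows", "data": {"steps": [0.3,0.2,0,0,1,0.5,0.35,0.1,0,1,0.5,0.4,0.1,0,1,0.4,0.3,0.1,0,1,0.2,0.1,0.1,0,1]}}

```text
time: 20.43
tcp_pos: [0.5711, 0.2901, 0.1491]
ee_rot: [-2.264, -2.111, -0.024]
wrist_force: [0.7, -0.3, -1.5]
width: 0.0307
```

Emit:
{"op": "play_rows", "data": {"steps": [0,0,0,0,1,0,0,0,0,1]}}

```text
time: 20.6
tcp_pos: [0.5713, 0.2906, 0.1481]
ee_rot: [-2.265, -2.109, -0.022]
wrist_force: [0.5, -0.4, -1.7]
width: 0.0311
```

Run:
```python
from h import *
plan(.571,.293,.145,87,.5,1);print(yaw()[1][:,2].round(4))
c=get_calibration("wrist");i=grab_frame("wrist")
o,ax=plug()
for r in ((.571,.2895,.075),):
  cv2.imwrite("pics/w19.png",overlay(i,c,r))
print(plug())
i=grab_frame("scene");c=get_calibration("scene");cv2.imwrite("pics/s19.png",overlay(i,c,(.571,.289,.075),6,(380,90,490,180)))
```

```text
t 20.6 tcp [0.5713 0.2906 0.1481] yaw 85.9 tilt 2.8 w 0.0311 F [ 0.5 -0.4 -1.7]
[0.11, -0.02, 0.16, -0.009, 1]
[-0.0213  0.044  -0.9988]
(array([0.56955335, 0.2886718 , 0.09945801]), array([0.01198288, 0.00713709, 0.99990273]))
```

View pics/w19.png

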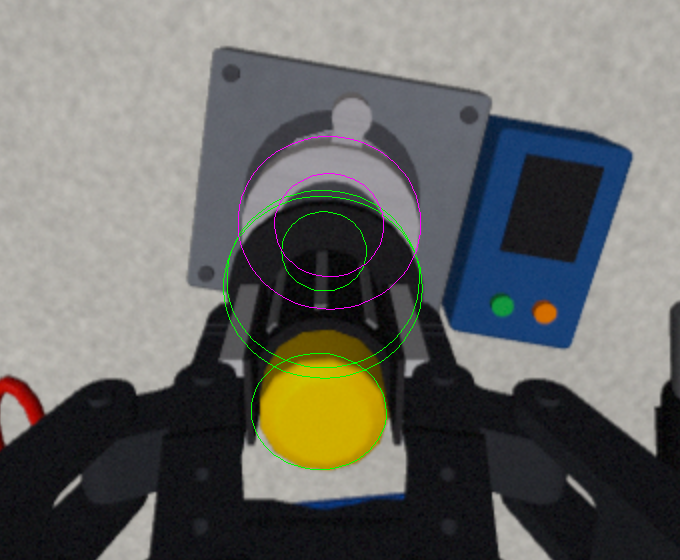

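View pics/s19.png

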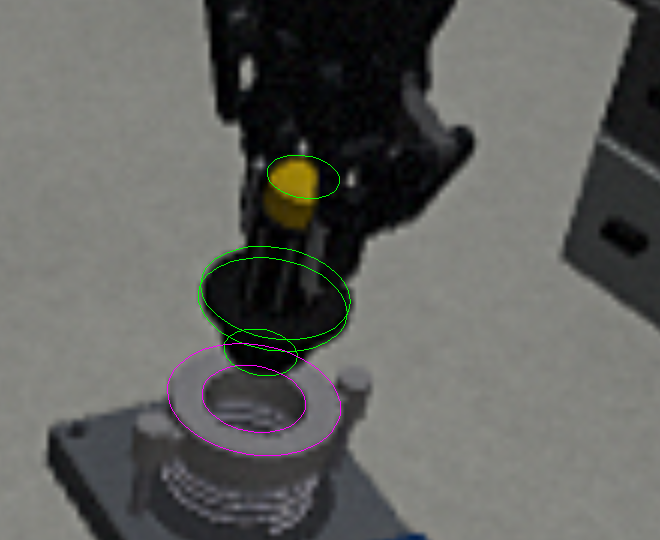

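Run:
```python
from h import *
plan(.5732,.2913,.122,86,.4,1)
```

```text
t 20.7 tcp [0.571  0.2904 0.1482] yaw 85.91 tilt 2.81 w 0.0306 F [-0.3  0.3 -2.7]
[-0.0, 0.04, 0.4, -0.001, 1, -0.0, 0.04, 0.4, 0.0, 1, -0.0, 0.05, 0.4, 0.0, 1, -0.0, 0.01, 0.11, 0.0, 1]
```

Emit:
{"op": "play_rows", "data": {"steps": [0,0.05,0.3,0,1,0,0.05,0.4,0,1,0,0.05,0.3,0,1,0,0,0.1,0,1,0,0,0,0,1]}}

```text
time: 21.12
tcp_pos: [0.5731, 0.2899, 0.124]
ee_rot: [-2.266, -2.108, -0.022]
wrist_force: [0.8, 0.7, -1.5]
width: 0.0306
```

Run:
```python
from h import *
plan(.5732,.2913,.1,86,.4,1);print(yaw()[1][:,2].round(4));print(plug())
c=get_calibration("wrist");i=grab_frame("wrist");cv2.imwrite("pics/w20.png",overlay(i,c,(.5715,.2883,.075)))
c=get_calibration("scene");i=grab_frame("scene");cv2.imwrite("pics/s20.png",overlay(i,c,(.5715,.2883,.075),6,(380,90,490,180)))
```

```text
t 21.12 tcp [0.5731 0.2899 0.124 ] yaw 85.83 tilt 2.79 w 0.0306 F [ 0.8  0.7 -1.5]
[0.01, 0.01, 0.4, -0.001, 1, 0.0, 0.01, 0.4, -0.0, 1, 0.01, 0.01, 0.4, -0.0, 1]
[-0.0216  0.0436 -0.9988]
(array([0.57152297, 0.28810324, 0.07540909]), array([0.01216369, 0.00751378, 0.99989779]))
```

View pics/w20.png

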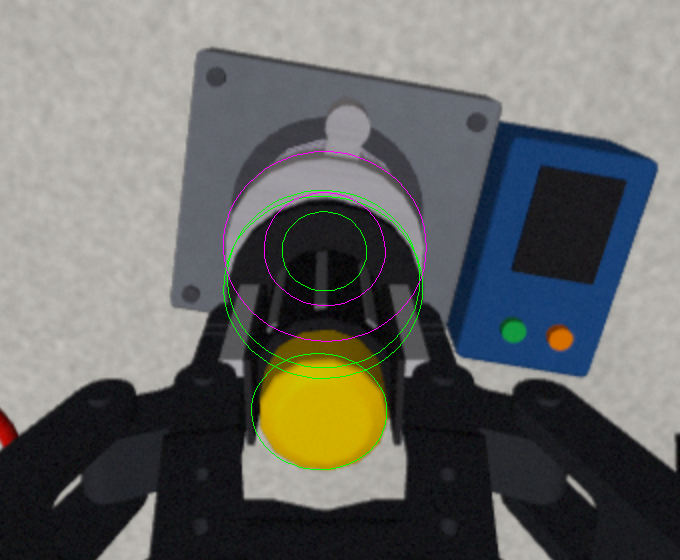

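View pics/s20.png

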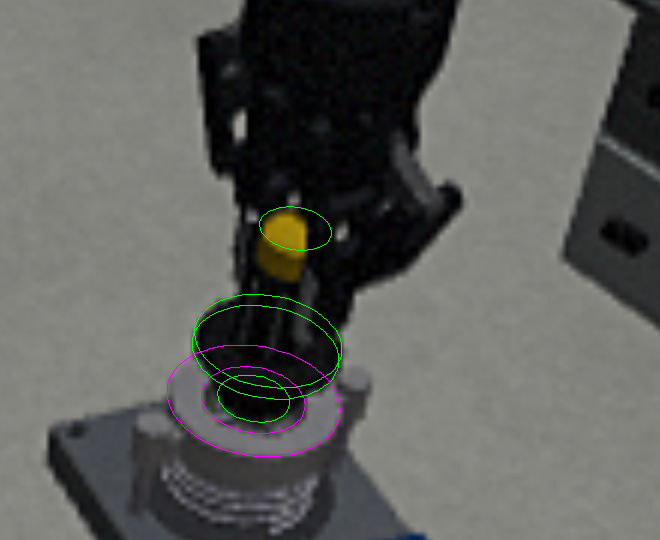

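Emit:
{"op": "play_rows", "data": {"steps": [0,0.01,0.2,0,1,0,0.01,0.2,0,1,0,0.01,0.15,0,1,0,0,0,0,1]}}

```text
time: 21.55
tcp_pos: [0.5743, 0.2908, 0.1135]
ee_rot: [-2.266, -2.109, -0.025]
wrist_force: [0.1, 0.7, -2.4]
width: 0.0305
```

Run:
```python
from h import *
plan(.5732,.2913,.1,86,.4,1);print(plug())
```

```text
t 21.55 tcp [0.5743 0.2908 0.1135] yaw 85.84 tilt 2.78 w 0.0305 F [ 0.1  0.7 -2.4]
[-0.0, -0.02, 0.4, -0.001, 1, -0.01, -0.02, 0.27, -0.0, 1]
(array([0.57284542, 0.28898914, 0.06488536]), array([0.00999075, 0.00671348, 0.99992755]))
```

Emit:
{"op": "play_rows", "data": {"steps": [0,-0.03,0.2,0,1,0,-0.03,0.2,0,1,0,0,0.1,0,1,0,0,0,0,1]}}

```text
time: 21.88
tcp_pos: [0.5727, 0.2914, 0.1024]
ee_rot: [-2.266, -2.109, -0.025]
wrist_force: [-1.1, 0.7, -1.4]
width: 0.0308
```

Run:
```python
from h import *
plan(.5732,.2913,.1,86,.4,1);print(plug())
```

```text
t 21.88 tcp [0.5727 0.2914 0.1024] yaw 85.84 tilt 2.78 w 0.0308 F [-1.1  0.7 -1.4]
[-0.01, 0.03, 0.12, -0.001, 1]
(array([0.57129668, 0.28964056, 0.05382328]), array([0.00998697, 0.00670334, 0.99992766]))
```

Nose is in, no side force. About 5 mm to the flange contact.

Emit:
{"op": "play_rows", "data": {"steps": [0,0,0.12,0,1,0,0,0.1,0,1,0,0,0,0,1]}}

```text
time: 22.13
tcp_pos: [0.5727, 0.2917, 0.0976]
ee_rot: [-2.266, -2.109, -0.025]
wrist_force: [-0.0, -0.1, -1.1]
width: 0.0304
```

Run:
```python
from h import *
plan(.5732,.2913,.0826,86,.4,1);print(plug())
c=get_calibration("wrist");i=grab_frame("wrist");cv2.imwrite("pics/w21.png",overlay(i,c,(.5715,.2883,.075)))
c=get_calibration("scene");i=grab_frame("scene");cv2.imwrite("pics/s21.png",cv2.resize(i[90:180,380:490],None,fx=6,fy=6))
```

```text
t 22.13 tcp [0.5727 0.2917 0.0976] yaw 85.85 tilt 2.78 w 0.0304 F [-0.  -0.1 -1.1]
[-0.03, 0.02, 0.4, -0.001, 1, -0.02, 0.02, 0.35, -0.0, 1]
(array([0.57131909, 0.28990178, 0.0490225 ]), array([0.0096824 , 0.00667277, 0.99993086]))
```

View pics/s21.png

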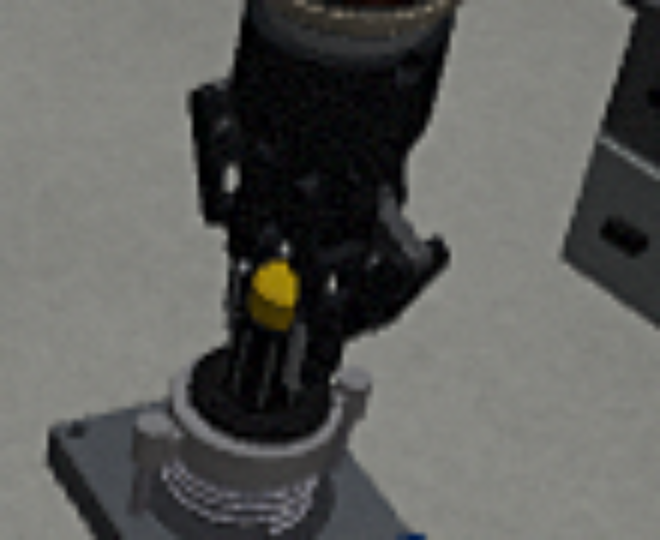

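View pics/w21.png

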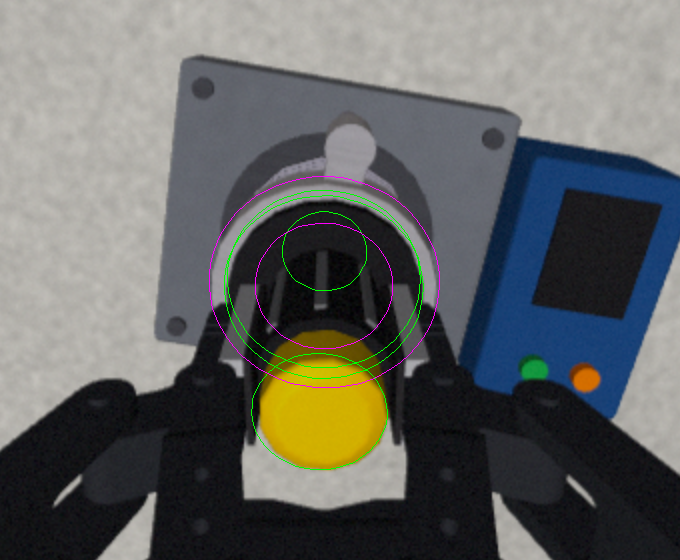

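Emit:
{"op": "play_rows", "data": {"steps": [0,0,0.06,0,1,0,0,0.06,0,1,0,0,0.06,0,1,0,0,0.06,0,1], "newtons": 110}}

```text
time: 22.57
tcp_pos: [0.5733, 0.292, 0.0951]
ee_rot: [-2.267, -2.11, -0.027]
wrist_force: [-2.3, -1.8, 2.6]
width: 0.03
```

Emit:
{"op": "play_rows", "data": {"steps": [0,0,0.08,0,1,0,0,0.08,0,1,0,0,0.08,0,1]}}

```text
time: 22.82
tcp_pos: [0.5735, 0.2921, 0.0915]
ee_rot: [-2.267, -2.11, -0.028]
wrist_force: [-2.2, -2.0, 5.9]
width: 0.0303
```

Emit:
{"op": "play_rows", "data": {"steps": [0,0,0.1,0,1,0,0,0.1,0,1,0,0,0.1,0,1]}}

```text
time: 23.07
tcp_pos: [0.5735, 0.2922, 0.0868]
ee_rot: [-2.267, -2.111, -0.028]
wrist_force: [-4.6, -2.1, 7.4]
width: 0.0299
```

Emit:
{"op": "play_rows", "data": {"steps": [0,0,0.1,0,1,0,0,0.1,0,1]}}

```text
time: 23.23
tcp_pos: [0.5736, 0.2922, 0.0842]
ee_rot: [-2.267, -2.111, -0.027]
wrist_force: [-5.7, -2.4, 9.8]
width: 0.0299
```

Run:
```python
from h import *
plan(.5732,.2913,.0815,86,.4,1);print(plug())
```

```text
t 23.23 tcp [0.5736 0.2922 0.0842] yaw 85.89 tilt 2.69 w 0.0299 F [-5.7 -2.4  9.8]
[-0.05, -0.01, 0.13, -0.001, 1]
(array([0.57227097, 0.29035929, 0.03563236]), array([0.00724472, 0.00733253, 0.99994687]))
```

Emit:
{"op": "play_rows", "data": {"steps": [-0.03,-0.05,0.08,0,1,0,-0.03,0.08,0,1,0,0,0,0,1]}}

```text
time: 23.48
tcp_pos: [0.5735, 0.2921, 0.0843]
ee_rot: [-2.269, -2.113, -0.032]
wrist_force: [-5.6, -3.0, 10.1]
width: 0.0305
```

Run:
```python
from h import *
plan(.5732,.2913,.0815,86,.4,1);print(plug())
c=get_calibration("scene");i=grab_frame("scene");cv2.imwrite("pics/s22.png",cv2.resize(i[90:180,380:490],None,fx=6,fy=6))
i=grab_frame("wrist");cv2.imwrite("pics/w22.png",i)
```

```text
t 23.48 tcp [0.5735 0.2921 0.0843] yaw 85.9 tilt 2.67 w 0.0305 F [-5.6 -3.  10.1]
[-0.05, -0.01, 0.14, -0.001, 1]
(array([0.57236909, 0.29037623, 0.03573229]), array([0.00358499, 0.0065187 , 0.99997233]))
```

View pics/s22.png

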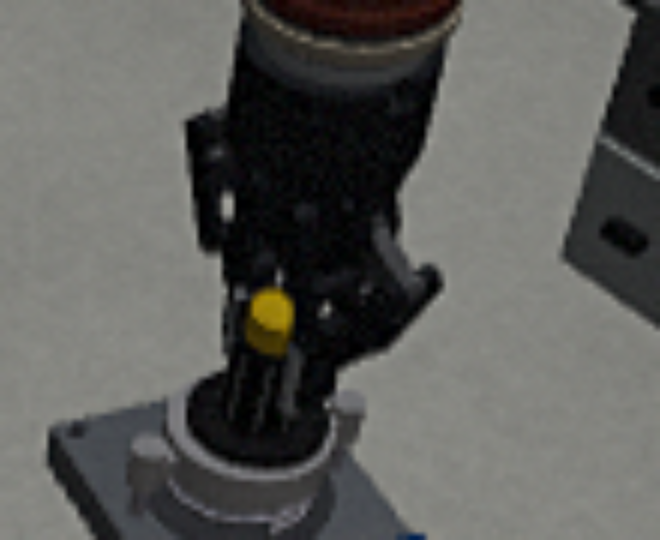

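View pics/w22.png

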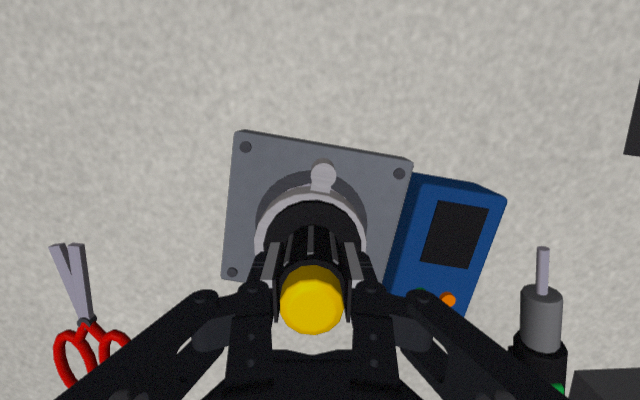

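Emit:
{"op": "play_rows", "data": {"steps": [0,-0.03,0.1,0,1,0,-0.03,0.1,0,1,0,0,0.1,0,1]}}

```text
time: 23.83
tcp_pos: [0.5736, 0.2922, 0.0824]
ee_rot: [-2.27, -2.114, -0.035]
wrist_force: [-6.8, -3.4, 10.3]
width: 0.0301
```

Run:
```python
from h import *
plan(.5732,.2913,.0815,86,.4,1);print(plug())
```

```text
t 23.83 tcp [0.5736 0.2922 0.0824] yaw 85.93 tilt 2.61 w 0.0301 F [-6.8 -3.4 10.3]
[-0.05, -0.02, 0.04, -0.001, 1]
(array([0.57263656, 0.29040639, 0.03384561]), array([6.46510653e-04, 6.82776963e-03, 9.99976482e-01]))
```

Emit:
{"op": "play_rows", "data": {"steps": [-0.05,-0.12,0.1,0,1,-0.05,-0.1,0.1,0,1]}}

```text
time: 24.0
tcp_pos: [0.5733, 0.2921, 0.0826]
ee_rot: [-2.273, -2.117, -0.05]
wrist_force: [-0.9, 0.9, 10.7]
width: 0.0303
```

Run:
```python
from h import *
plan(.5732,.2913,.0815,86,.4,1);print(plug())
```

```text
t 24.0 tcp [0.5733 0.2921 0.0826] yaw 85.93 tilt 2.74 w 0.0303 F [-0.9  0.9 10.7]
[-0.04, -0.0, 0.05, -0.001, 1]
(array([0.57281926, 0.29047623, 0.03402541]), array([-0.00913911,  0.00327724,  0.99995287]))
```

Emit:
{"op": "play_rows", "data": {"steps": [0,-0.03,0.12,0,1,0,-0.03,0.12,0,1]}}

```text
time: 24.17
tcp_pos: [0.5734, 0.2922, 0.0811]
ee_rot: [-2.274, -2.118, -0.054]
wrist_force: [-4.4, -6.2, 12.0]
width: 0.0302
```

Run:
```python
from h import *
plan(.5732,.2913,.0815,86,.4,1)
c=get_calibration("scene");i=grab_frame("scene");cv2.imwrite("pics/s23.png",cv2.resize(i[90:180,380:490],None,fx=6,fy=6))
i=grab_frame("wrist");cv2.imwrite("pics/w23.png",i)
print(read_state()["tcp_pos"],read_state()["wrist_force"])
```

```text
t 24.17 tcp [0.5734 0.2922 0.0811] yaw 85.94 tilt 2.76 w 0.0302 F [-4.4 -6.2 12. ]
[-0.05, -0.01, -0.02, -0.0, 1]
[0.57342074 0.29225484 0.08118361] [-3.7928583  -4.22139992 12.01038271]
```

View pics/s23.png

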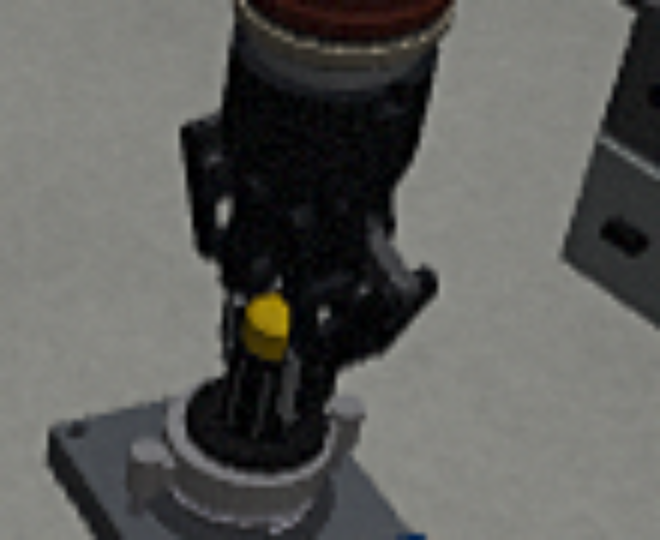

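Run:
```python
from h import *
c=get_calibration("scene")
a=np.radians(-14);ey=np.array([-np.sin(a),np.cos(a)])
for s in(1,-1):
  p=np.array([.5717,.2883])+s*.05*ey
  print([((proj(c,(*p,z))-[380,90])*6).round(1) for z in (.075,.064,.062,.06,.059)])
A=cv2.imread("pics/s21.png",0).astype(np.float32);B=cv2.imread("pics/s23.png",0).astype(np.float32)
# template match of ears
for (x0,y0,x1,y1) in ((330,362,382,395),(128,405,178,445)):
    t=A[y0:y1,x0:x1]; reg=B[y0-12:y1+60,x0-40:x1+30]; m=cv2.matchTemplate(reg,t,cv2.TM_CCOEFF_NORMED); _,v,_,l=cv2.minMaxLoc(m); print(v,l[0]-40,l[1]-12)
```

```text
[array([359.6, 376.2]), array([354.5, 395.7]), array([353.5, 399.2]), array([352.6, 402.7]), array([352.2, 404.4])]
[array([145.6, 424.2]), array([141.9, 443.7]), array([141.3, 447.2]), array([140.6, 450.7]), array([140.3, 452.4])]
0.9692570567131042 -6 29
0.9456193447113037 -5 28
```

View pics/w23.png

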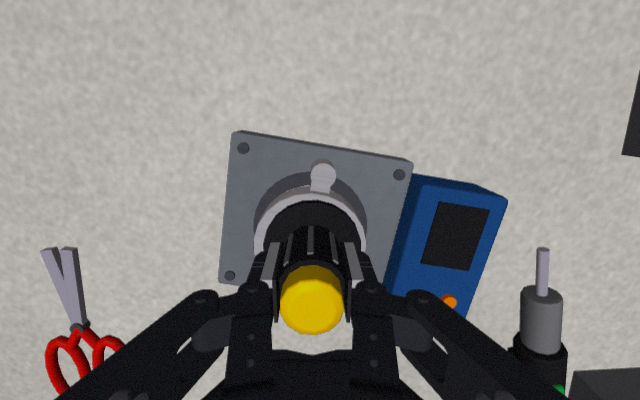

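Run:
```python
from h import *
i=grab_frame("scene"); cv2.imwrite("pics/fin.png",i); s=read_state(); print(s["time"],s["tcp_pos"],s["wrist_force"],s["width"])
print(close_job())
```

```text
24.3167 [0.57338521 0.29223809 0.08113125] [-3.8770322  -3.52770034 11.38282951] 0.030424601348294958
the job is handed in; nothing more can be done
None
```

View pics/fin.png

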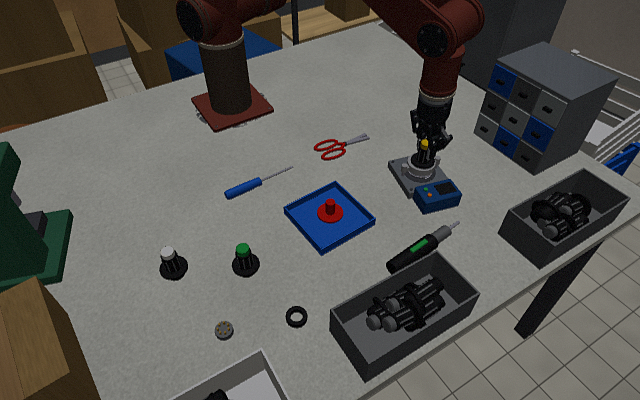

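The job is handed in at 24.3 s, with the yellow plug still gripped and pressed down in the ring. The cover stands upright in the blue tray, and the last picture shows the other plugs, tools and parts where they were.

- **Pressing depth:** I pressed in steps of 1–3 mm. Just before hand-in the hold was steady at about 13 N net. Force, TCP height and the drop of the ring's ears in the scene camera all put the ring about 15–15.5 mm down out of 16 mm.
- **Tool tilt:** The hand drifted about 2.7° off vertical during the moves and I could not fully remove it. In the pictures the plug looked upright, within about 1°, and its flange looked flat on the ring.
- **Side force:** About 5 N of sideways force remained at the end. It came back after I had eased it off once.
- **Cover placing:** Setting the cover down in the tray briefly pressed it on the tray floor with about 30 N. I eased off before opening the fingers.

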